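Roll a trolley wheel into its carrier and clamp the axle

ROBOT

A 6-joint arm with a two-finger parallel gripper is mounted at the origin on the work surface. World frame = base frame: x ahead of the robot, y to its left, z up, the work surface at z = 0. Lengths are in m, angles in rad, forces in N, time in s.
With the tool pointing down it reaches from about 0.375 to 0.9 m from the base axis. Payload 3.1 kg.
Tool frame: the origin (TCP) lies on the centre line of the jaws, within the pads' length; the fingertips stand 8 mm ahead of it and the grasp point (between the pads) lies 11 mm behind it; z points along the fingers, y is the line along which they close (so a half turn about z gives the same grasp; the last joint's range is limited). The gripper opens to 85 mm and grips with 20 to 120 N. Pads are 22 mm wide; open, the fingers measure 114 mm over their backs; the gripper's body (76 mm by 85 mm) begins 54 mm behind the grasp point. The pads swing forward as they close: fully open they stand 13 mm farther back than shut.
Start: joints at [0.984, 0.527, 1.433, -0, 1.181, -0.178], TCP at [0.248, 0.573, 0.239] pointing down, gripper open.
Joint ranges: [-3.08, 3.08], [-0.75, 2.2], [0.22, 2.44], [-1.43, 4.57], [0, 2.65], [-2.85, 2.85]. Speed limits (rad/s): [2.79, 2.79, 3.14, 3.14, 3.14, 3.14].

INTERFACE

Orientations are given as a unit quaternion [x, y, z, w].
In Python, from station import * gives the robot as it stands.
- The arm moves only by the tool play_rows, never from a script. Its argument "rows" is a list of rows, each a list of 3 entries, a list of its own where there are three numbers: the turn, a rotation vector about the tool's x, y, z in degrees, then the shift along the tool's x, y, z in mm, then the closure, from 0 (fully open) to 1 (shut). In form: [[[ax, ay, az], [dx, dy, dz], jaw], ...]. A call has 1 to 12 rows; each row shifts and turns the commanded pose from where the row before left it, along the tool's axes as they then stand; what a row does not reach is not made up. A row lasts 1/12 s, in which the tool goes at most 41.7 mm and 7.16 degrees, less where a joint would pass 70% of its speed; a pose out of reach is approached as far as the arm can. A call with a gripper value outside its range is refused whole. The fingers move at their own pace and stop on an object; "grip_force" is the grip in N (left out, the last holds). Time passes only in rows, so rows that do not move let the fingers close. It gives the time, the measured TCP pose, the force, the opening and the grip force at its end, in the units of the state.
- sense(): the state, without advancing time (a new reading comes with each control period).
- snapshot(name): name is "scene" or "top"; returns (picture, depth): 480x640x3 uint8, red, green, blue; 480x640 float32, m along the optical axis (not along the pixel's ray), 0 where there is no reading.
- get_calibration(name): a dict with "vfov" (degrees; the focal length in pixels is half the picture's height over the tangent of half this angle, whatever the lens; pixels are square), "cx", "cy" (the principal point, pixels), "xyz" and "attitude" of the camera in the world. Camera axes: x right, y down, z forward; pixel columns grow to the right and rows downward; lengths in m; the calibration is good to about 2 mm. A picture is of the moment at which its call begins. get_calibration takes no time and is no camera call.
- sign_off(): hands the job in; it is judged then, once.
The state is a dict: "t": time; "q": joint angles; "qd": joint speeds; "tau": joint torques, N m; "tcp_pos": TCP position; "tool_rot": TCP orientation; "force": force on the tool from outside, world axes, zero at the start; "ft_torque": the same for the moment, N m; "finger_gap": opening from 0.0 (shut) to 1.0 (fully open); "gripper_force": force on a finger pad.
Only numpy, scipy, OpenCV 4.12 (cv2) and the standard library are available. Lean on these libraries where they do the work, as an engineer would, in place of code of your own. Each camera call takes 0.05 s, during which the arm holds its last target. There are 200 camera calls.

TASK

Roll the loose wheel along the bench on its tyre, without lifting it or letting it tip over, into the cylinder trolley's wheel carrier until you feel its axle bottom against the stops in both slots, and hold it there for a moment with a steady push of about 10 N; never push or squeeze the wheel with more than 15 N. Then swing the carrier's bail over and press its bar down until its hooks nip the axle snugly, without forcing it (at most 10 N more than the stiff hinge needs), and let go. Leave the other things on the bench where they are.

Things in the scene. Friction and masses are not known exactly. Their poses are not given: they have to be found in the camera images.
- wheel_centre (a point): Centre of the loose wheel standing on its tyre: black rubber tyre, 90 mm diameter, 28 mm wide, grey five-spoke rim, 0.45 to 0.7 kg. A steel axle, 12 mm diameter, 152 mm long, is fixed in the hub: bare from 15 to 76 mm on both sides, 45 mm above the bench. This point's y runs along the axle; x and z turn with the wheel. It rolls easily: pushed at 60 mm/s it runs on 25 mm.
- carrier: Dark steel wheel carrier on a cylinder trolley's foot, bolted down. Origin: bench level, midway between its cheeks; the wheel rolls in along +x; z up. Two rigid upright cheeks, 6 mm thick, inner faces at y = +/-52 mm, x = -40 to 72 mm, 68 mm high; behind x = 32 mm a tower 97 mm high. Bolted feet, 14 mm high, outside to y = +/-88 mm; low square tubes behind to x = 255 mm, 45 mm high.
- slot_mouth (a point): Midway between the mouths of the two slots, axle height (z = 45 mm), at x = -52 mm of the carrier. Each cheek has a level slot, 18 mm high, open to -x, flared to 30 mm at the mouth. An adjustable stop ends each slot, both set alike: the axle's centre bottoms somewhere between 34 and 52 mm past this point (x = -18 to 0 mm of the carrier). The setting is not given: feel it. The stops are rigid.
- bail (a joint): Angle of the carrier's bail (rad): 0 fully open, leaning back to the carrier's +x; grows as it swings up, over and down to -x. Its hooks nip the axle at 1.9 to 2.35: about 2.2 for an axle at x = -4 mm of the carrier, 0.024 more per mm deeper. Stiff hinge (0.4 N m): it stays where left and takes about 3 N at the bar to move; once it nips, each 1 N more at the bar puts 3.5 N on the axle.
- bail_bar (a point): Middle of the bail's cross bar, its handle: round, black, 10 mm diameter, 134 mm long, along the carrier's y, 147 mm from the pivot axis. At bail angle 2.2 it lies at x = -95, z = 80 mm of the carrier. Two flat arms outside the cheeks, at y = +/-64 mm, carry it; on each a straight hook, 72 mm long, comes down behind the axle end and draws in an axle up to 10 mm short of its stop.
- bail_pivot (a point): Middle of the bail's pivot axis, along the carrier's y, at x = 52, z = 87 mm of the carrier; a tube of 12 mm diameter.
- bare_wheel: Bystander: a second wheel without axle, 90 mm diameter, lying flat, 28 mm high. Origin under its centre.
- first_stage: Bystander: steel regulator body, 40 mm diameter, 66 mm high, upright. Origin under its centre.
- second_stage: Bystander: round black regulator second stage, 68 mm diameter, 35 mm high, with a mouthpiece to 55 mm from the centre. Origin under its centre.
- spanner: Bystander: open-ended spanner, 170 mm long, lying flat along its x axis.
- grease_pot: Bystander: white pot, 54 mm diameter, 50 mm high, upright. Origin under its centre.
- pressure_meter: Bystander: grey hand-held meter, 130 x 72 x 30 mm, lying flat. Origin under its centre.
Not all that is in view belongs to the job. What is shaped like the part that bears wheel_centre but green or purple is not meant.

How it is judged:
On the way, in this order (a step that is already met when the one before it is completed fails the run):
1. the wheel has rolled on its tyre by about a quarter turn from its start ((angle between wheel_centre's own x axis and vertical below 0.55 rad or angle between wheel_centre's own x axis and vertical above 2.59 rad) and height (world z) of wheel_centre below 0.05 m), for 0.05 s.
2. with the bail still up, the wheel's axle is in both slots and pressed against the stops with more than 6 N (x of wheel_centre in the frame of carrier above -0.022 m and angle between the y axis of wheel_centre and the y axis of carrier, either way round below 0.06 rad and contact force between wheel and carrier above 6 N and value of joint bail below 1.2 rad), for 0.2 s.
At the end, for the whole second after the job is handed in: The wheel stands on its tyre in the carrier at rest, centre 41 to 50 mm above the bench, axle square in both slots (within 0.06 rad), within 22 mm of the deepest setting and within 15 mm of the middle, and the bail is down (beyond 1.75 rad) with its hooks nipping the axle by more than 2 N (x of wheel_centre in the frame of carrier between -0.022 and 0.004 m and y of wheel_centre in the frame of carrier between -0.015 and 0.015 m and angle between the y axis of wheel_centre and the y axis of carrier, either way round below 0.06 rad and height (world z) of wheel_centre between 0.041 and 0.05 m and contact force between wheel and bail above 2 N and value of joint bail above 1.75 rad and linear speed of wheel below 0.02 m/s); the robot touches nothing.
It fails at once if the wheel is lifted off the bench by more than 10 mm (height (world z) of wheel_centre above 0.055 m).
It fails at once if the wheel tips by more than about 20 degrees (angle between wheel_centre's own y axis and vertical below 1.22 rad or angle between wheel_centre's own y axis and vertical above 1.92 rad).
It fails at once if the wheel is pushed or gripped with more than 15 N (contact force between the fingers and wheel above 15 N).
It fails at once if the bail is forced: its hooks press the axle with more than 45 N (contact force between wheel and bail above 45 N).
It fails at once if something else on the bench is moved by more than 25 mm (distance of any of bare_wheel, first_stage, second_stage, spanner, grease_pot, pressure_meter from where it was at the start of the episode above 0.025 m).
It also fails if it takes over 72 s, if anything falls off the work surface, if the arm or the gripper's body presses on something with over 40 N, if the wrist force passes 120 N, or if a joint passes its speed limit or range.

## Working session

There is one attempt and no reset: what is moved stays moved. The work goes in short steps, Python scripts to look and compute and a tool call to move; the robot and the scene stay as the last step left them, time stands still between calls to the robot, and variables do not carry over. Pictures are saved under pics/ and viewed, at most 10 in all, crops included, and the job is handed in when it is done.

Besides the shell and the picture viewer there is one more tool, called as name(argument=value, ...), one argument or row to a line, values as JSON. play_rows: Moves the arm, as the interface text tells. Its arguments: {"type":"object","properties":{"rows":{"type":"array","items":{"type":"array"}},"grip_force":{"type":"number"}},"required":["rows"]}

```bash
ls; mkdir -p pics; python3 - <<'E'
from station import *
import cv2,numpy as np
s=sense();print({k:np.round(v,3) for k,v in s.items()})
for n in("scene","top"):
    p,d=snapshot(n);cv2.imwrite(f"pics/{n}0.png",p[:,:,::-1]);np.save(f"{n}0.npy",d);print(n,get_calibration(n))
E
```

```text
pics
{'t': np.float64(0.0), 'q': array([ 0.984,  0.529,  1.434, -0.   ,  1.181, -0.179]), 'qd': array([-0.001,  0.002,  0.001, -0.   ,  0.001,  0.001]), 'tau': array([-1.0000e-03, -4.4235e+01, -1.7802e+01, -0.0000e+00,  9.0000e-03,
        0.0000e+00]), 'tcp_pos': array([0.248, 0.573, 0.238]), 'tool_rot': array([ 0.203,  0.979, -0.001, -0.   ]), 'force': array([-0.331, -0.082, -0.102]), 'ft_torque': array([-0.032, -0.029,  0.024]), 'gripper_force': np.float64(0.0), 'finger_gap': np.float64(1.003)}
scene {'vfov': 51.195288595084996, 'cx': 322.76770552554365, 'cy': 240.58986880570922, 'xyz': array([ 1.2490071 , -0.54052235,  0.94045894]), 'attitude': array([ 0.80054674,  0.44409937, -0.20166312, -0.34818479])}
top {'vfov': 47.71040680529849, 'cx': 324.2580484938511, 'cy': 243.21421900104352, 'xyz': array([ 0.41595121, -0.09784651,  1.47969228]), 'attitude': array([-0.70160981,  0.71153457, -0.02011394,  0.03252167])}
```

View pics/scene0.png

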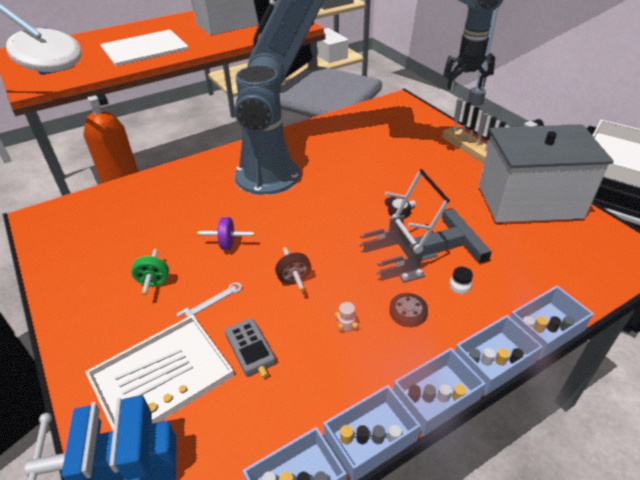

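View pics/top0.png

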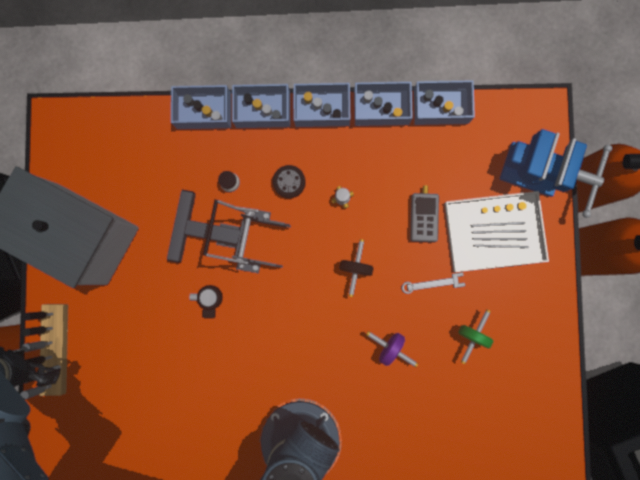

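The candidates for the wheel in the top view are black at (355,268), purple at (393,349), green at (477,337) and a flat bare wheel at (289,181). The black one with the axle fits the description. The carrier is at (240,235) with its slots open to the right. The scene view shows the black wheel at (293,268) and the bail bar at (432,187).

```bash
cat > h.py <<'E'
import numpy as np,cv2
from station import *
from scipy.spatial.transform import Rotation as R
def cam(n):
    c=get_calibration(n);f=240/np.tan(np.radians(c["vfov"]/2));return c,f,R.from_quat(c["attitude"]).as_matrix()
def cloud(n,d):
    c,f,M=cam(n);v,u=np.mgrid[:480,:640]
    P=np.stack([(u-c["cx"])/f*d,(v-c["cy"])/f*d,d],-1)@M.T+c["xyz"];P[d<=0]=np.nan;return P
def ray(n,u,v,z):
    c,f,M=cam(n);r=M@[(u-c["cx"])/f,(v-c["cy"])/f,1];return c["xyz"]+r*(z-c["xyz"][2])/r[2]
def proj(n,p):
    c,f,M=cam(n);q=M.T@(np.array(p)-c["xyz"]);return c["cx"]+f*q[0]/q[2],c["cy"]+f*q[1]/q[2]
E
python3 - <<'E'
from h import *
p=cv2.imread("pics/top0.png");d=np.load("top0.npy");P=cloud("top",d)
print("bench z",np.nanmedian(P[300:330,250:330,2]))
hsv=cv2.cvtColor(p,cv2.COLOR_BGR2HSV)
m=~((hsv[...,0]<14)&(hsv[...,1]>150)&(hsv[...,2]>60))
def reg(n,x0,y0,x1,y1,z0,z1):
    s=np.zeros(m.shape,bool);s[y0:y1,x0:x1]=1
    k=s&m&(P[...,2]>z0)&(P[...,2]<z1);Q=P[k];return Q
def show(n,Q):
    c=Q[:,:2].mean(0);r=cv2.minAreaRect(Q[:,:2].astype(np.float32));print(n,len(Q),c.round(4),"rect",np.round(r[0],4),np.round(r[1],4),round(r[2],1),"z",np.percentile(Q[:,2],[5,50,95]).round(3))
show("wheel",reg(0,330,232,385,305,.02,.12))
show("axle",reg(0,330,232,385,305,.035,.06))
show("tyre",reg(0,330,232,385,305,.07,.1))
show("carr cheek",reg(0,195,195,300,280,.055,.08))
show("carr low",reg(0,160,180,300,280,.035,.055))
show("tower",reg(0,195,195,300,280,.085,.105))
show("bail",reg(0,160,180,300,280,.12,.4))
for n,b in dict(bare=(268,160,310,202),fs=(330,180,356,212),ss=(185,280,225,320),pot=(215,168,242,196),meter=(405,180,445,245)).items():show(n,reg(0,*b,.01,.1))
c=p[170:320,160:400];cv2.imwrite("pics/c1.png",cv2.resize(c,None,fx=3.3,fy=3.3,interpolation=3))
E
```

```text
bench z 0.0009167362449444827
wheel 524 [ 0.4561 -0.1554] rect [ 0.4573 -0.1565] [0.0768 0.1362] 50.1 z [0.046 0.075 0.092]
axle 219 [ 0.456  -0.1554] rect [ 0.4599 -0.1394] [0.0506 0.1511] 79.2 z [0.044 0.051 0.057]
tyre 283 [ 0.4563 -0.1561] rect [ 0.4573 -0.1555] [0.077  0.0277] 77.9 z [0.074 0.086 0.093]
carr cheek 281 [0.5364 0.1022] rect [0.5302 0.0902] [0.1255 0.1162] 78.5 z [0.056 0.062 0.074]
carr low 1818 [0.5753 0.2617] rect [0.5793 0.1736] [0.3216 0.2365] 82.6 z [0.038 0.044 0.051]
tower 300 [0.5424 0.1299] rect [0.5388 0.1312] [0.0393 0.1336] 78.1 z [0.087 0.094 0.102]
bail 427 [0.5469 0.1651] rect [0.5416 0.1447] [0.1    0.1342] 78.3 z [0.155 0.213 0.231]
bare 796 [0.6941 0.0218] rect [0.6945 0.0219] [0.0854 0.084 ] 18.2 z [0.021 0.027 0.033]
fs 257 [ 0.6458 -0.1235] rect [ 0.6493 -0.1242] [0.047  0.0489] 65.4 z [0.025 0.063 0.07 ]
ss 582 [0.3781 0.2402] rect [0.3786 0.2404] [0.086 0.074] 40.4 z [0.022 0.032 0.04 ]
pot 331 [0.6937 0.1809] rect [0.6951 0.1823] [0.047  0.0486] 0.6 z [0.018 0.049 0.056]
meter 1355 [ 0.5919 -0.3425] rect [ 0.601  -0.3449] [0.0736 0.1508] 87.1 z [0.023 0.031 0.037]
```

View pics/c1.png

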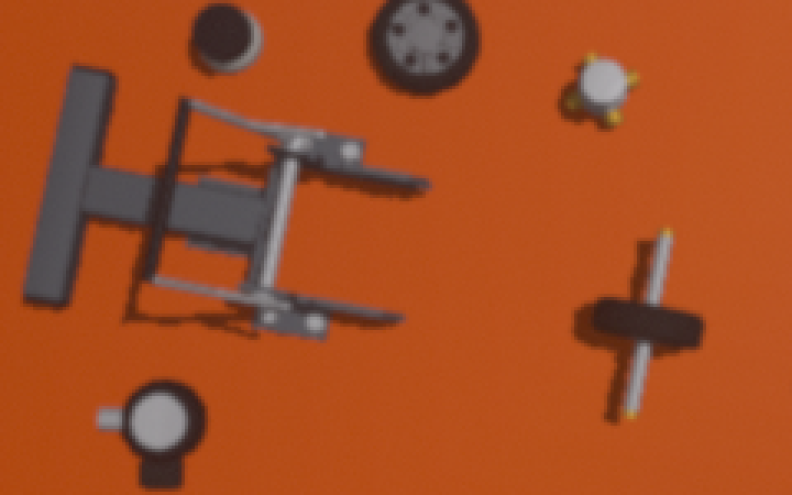

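The crop confirms the black wheel, with its axle running from about (632,415) to (668,232). The carrier mouth points right, with cheek tips at (428,186) and (403,320), and the bail leans back with its bar at (165,190). Next I'll refine the geometry by casting rays.

```bash
python3 - <<'E'
from h import *
f=lambda u,v,z:ray("top",160+(u+.5)/3.3-.5,170+(v+.5)/3.3-.5,z)
def seg(n,a,b,xy=True):
    v=b-a;print(n,"mid",((a+b)/2).round(4),"len",np.linalg.norm(v[:2]).round(4),"yaw",np.degrees(np.arctan2(v[1],v[0])).round(1));return (a+b)/2
seg("axle",f(632,416,.047),f(668,231,.047))
pv=seg("pivot tube",f(268,290,.093),f(291,150,.093))
seg("cheek tips",f(401,320,.068),f(428,186,.068))
seg("bar",f(150,279,.215),f(185,100,.215))
seg("Tbar back",f(24,300,.045),f(74,66,.045))
# carrier-frame statistics
yaw=np.radians(78.3);ex=np.array([np.cos(yaw),np.sin(yaw)]);ey=np.array([-ex[1],ex[0]])
P=cloud("top",np.load("top0.npy"));O=pv[:2]-.052*ex;print("O",O)
Q=P.reshape(-1,3);c=np.c_[(Q[:,:2]-O)@ex,(Q[:,:2]-O)@ey,Q[:,2]]
def st(n,m):
    k=c[m];print(n,len(k),np.percentile(k,[2,50,98],axis=0).round(4).tolist())
near=(abs(c[:,0])<.3)&(abs(c[:,1])<.12)
st("bar",near&(c[:,2]>.19)&(c[:,0]>.05)&(abs(c[:,1])<.05))
st("tube",near&(c[:,2]>.082)&(c[:,2]<.11)&(abs(c[:,1])<.04)&(abs(c[:,0]-.05)<.04))
st("cheek+y",near&(c[:,2]>.055)&(c[:,2]<.08)&(c[:,1]>.03)&(c[:,0]<.03)&(c[:,0]>-.1))
st("cheek-y",near&(c[:,2]>.055)&(c[:,2]<.08)&(c[:,1]<-.03)&(c[:,0]<.03)&(c[:,0]>-.1))
st("tubes",near&(c[:,2]>.03)&(c[:,2]<.055)&(c[:,0]>.1))
E
```

```text
axle mid [ 0.4574 -0.1579  0.047 ] len 0.1506 yaw -12.0
pivot tube mid [0.5405 0.1311 0.093 ] len 0.1108 yaw -9.5
cheek tips mid [0.515  0.0282 0.068 ] len 0.1083 yaw -11.9
bar mid [0.5527 0.1909 0.215 ] len 0.1302 yaw -11.0
Tbar back mid [0.578  0.3259 0.045 ] len 0.1939 yaw -11.7
O [0.52998586 0.08015131]
bar 185 [[0.1052, -0.0473, 0.22], [0.1095, -0.0006, 0.2271], [0.1154, 0.0471, 0.2332]]
tube 144 [[0.0465, -0.0381, 0.0858], [0.0515, -0.0005, 0.0921], [0.0578, 0.038, 0.0997]]
cheek+y 68 [[-0.0522, 0.0541, 0.0558], [-0.0168, 0.0571, 0.0672], [0.0247, 0.0598, 0.0745]]
cheek-y 77 [[-0.0517, -0.0558, 0.0556], [-0.0131, -0.0525, 0.068], [0.026, -0.0498, 0.0749]]
tubes 1563 [[0.1055, -0.0897, 0.0345], [0.225, 0.002, 0.043], [0.2532, 0.0928, 0.0503]]
```

play_rows(
  rows=[
    [[0,0,7.1],[0,0,0],0.4],
    [[0,0,7.1],[0,0,0],0.4],
    [[0,0,7.1],[0,0,0],0.4],
    [[0,0,7.1],[0,0,0],0.4],
    [[0,0,7.1],[0,0,0],0.4],
    [[0,0,7.1],[0,0,0],0.4],
    [[0,0,7.1],[0,0,0],0.4],
    [[0,0,7.1],[0,0,0],0.4],
    [[0,0,7.1],[0,0,0],0.4],
    [[0,0,7.1],[0,0,0],0.4],
    [[0,0,7.1],[0,0,0],0.4],
  ],
)

```text
t: 1.02
tcp_pos: [0.2482, 0.5732, 0.2387]
tool_rot: [0.776, 0.63, -0.001, 0.0]
force: [0.1, 0.1, 0.1]
finger_gap: 0.6
gripper_force: 0.0
```

play_rows(
  rows=[
    [[0,0,0],[-20,10,0],0.4],
    [[0,0,0],[-35,17.5,0],0.4],
    [[0,0,0],[-35,17.5,0],0.4],
    [[0,0,0],[-35,17.5,0],0.4],
    [[0,0,0],[-35,17.5,0],0.4],
    [[0,0,0],[-35,17.5,0],0.4],
    [[0,0,0],[-35,17.5,0],0.4],
    [[0,0,0],[-35,17.5,0],0.4],
    [[0,0,0],[-35,17.5,0],0.4],
    [[0,0,0],[-35,17.5,0],0.4],
    [[0,0,0],[-35,17.5,0],0.4],
    [[0,0,0],[-35,17.5,0],0.4],
  ],
)

```text
t: 2.02
tcp_pos: [0.3658, 0.1345, 0.2393]
tool_rot: [0.774, 0.633, -0.0, -0.0]
force: [0.1, 0.4, 0.1]
finger_gap: 0.6
gripper_force: 0.0
```

play_rows(
  rows=[
    [[0,0,0],[-35,17.5,0],0.4],
    [[0,0,0],[-35,17.5,0],0.4],
    [[0,0,0],[-35,17.5,0],0.4],
    [[0,0,0],[-35,17.5,0],0.4],
    [[0,0,0],[-35,17.5,0],0.4],
    [[0,0,0],[-35,17.5,0],0.4],
    [[0,0,0],[-35,17.5,0],0.4],
    [[0,0,0],[-35,17.5,0],0.4],
    [[0,0,0],[-25,12.5,20],0.4],
    [[0,0,0],[-3,2,20],0.4],
    [[0,0,0],[0,0,20],0.4],
    [[0,0,0],[0,0,0],0.4],
  ],
)

```text
t: 3.02
tcp_pos: [0.4534, -0.1958, 0.1758]
tool_rot: [0.775, 0.632, -0.001, -0.004]
force: [-1.0, 0.9, -0.6]
finger_gap: 0.597
gripper_force: 0.0
```

```bash
cat > st.py <<'E'
from h import *
W=np.array([.4574,-.1579]);O=np.array([.529,.080]);a=np.radians(78.2);ex=np.array([np.cos(a),np.sin(a)]);ey=np.array([-ex[1],ex[0]])
s=sense();p=s["tcp_pos"];T=R.from_quat(s["tool_rot"]).as_matrix()
print("t",round(s["t"],2),"tcp",p.round(4),"carrier",((p[:2]-O)@ex).round(4),((p[:2]-O)@ey).round(4),"toolyaw err",np.degrees(np.arctan2(T[:2,0]@ey,T[:2,0]@ex)).round(2),"tilt",T[:,2].round(3),"F",s["force"].round(2),"Fx",(s["force"][:2]@ex).round(2),"gap",round(float(s["finger_gap"]),3))
def wheel(name=None):
    pic,d=snapshot("top")
    if name: cv2.imwrite(name,pic[:,:,::-1])
    return pic,cloud("top",d)
E
python3 st.py; python3 - <<'E'
from st import *
t=np.array([*(W-.040*ex),.045]);print("move tool mm",(T.T@(t-p)*1000).round(1))
pic,P=wheel();c=pic[230:330,300:420];cv2.imwrite("pics/c2.png",cv2.resize(c[:,:,::-1],None,fx=5,fy=5,interpolation=3))
E
```

```text
t 3.02 tcp [ 0.4534 -0.1958  0.1758] carrier -0.2854 0.0176 toolyaw err 0.18 tilt [-0.007  0.005 -1.   ] F [-0.96  0.87 -0.58] Fx 0.66 gap 0.597
t 3.02 tcp [ 0.4534 -0.1958  0.1758] carrier -0.2854 0.0176 toolyaw err 0.18 tilt [-0.007  0.005 -1.   ] F [-0.96  0.87 -0.58] Fx 0.66 gap 0.597
move tool mm [ -2.6  -2.8 130.8]
```

View pics/c2.png

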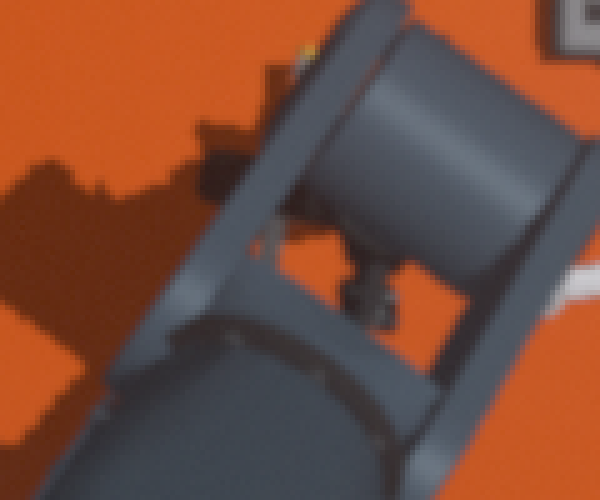

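The arm hides most of the top view; the wheel is still visible at about (230,180). I'll go lower and check with the scene camera.

play_rows(
  rows=[
    [[0,0,0],[-1,-1,20],0.4],
    [[0,0,0],[-1,-1,20],0.4],
    [[0,0,0],[-1,-1,20],0.4],
    [[0,0,0],[0,0,5],0.4],
    [[0,0,0],[0,0,0],0.4],
    [[0,0,0],[0,0,0],0.4],
  ],
)

```text
t: 3.57
tcp_pos: [0.4529, -0.1988, 0.1153]
tool_rot: [0.774, 0.633, 0.0, 0.001]
force: [0.3, 0.1, 0.9]
finger_gap: 0.6
gripper_force: 0.0
```

```bash
python3 - <<'E'
from st import *
t=np.array([*(W-.040*ex),.038]);print("move tool mm",(T.T@(t-p)*1000).round(1))
pic,d=snapshot("scene");c=pic[190:310,220:360].copy()
cv2.imwrite("pics/c3.png",cv2.resize(c[:,:,::-1],None,fx=5,fy=5,interpolation=3))
E
```

```text
t 3.57 tcp [ 0.4529 -0.1988  0.1153] carrier -0.2885 0.0175 toolyaw err 0.31 tilt [ 0.001 -0.001 -1.   ] F [0.28 0.08 0.9 ] Fx 0.14 gap 0.6
move tool mm [ 1.1 -4.  77.3]
```

View pics/c3.png

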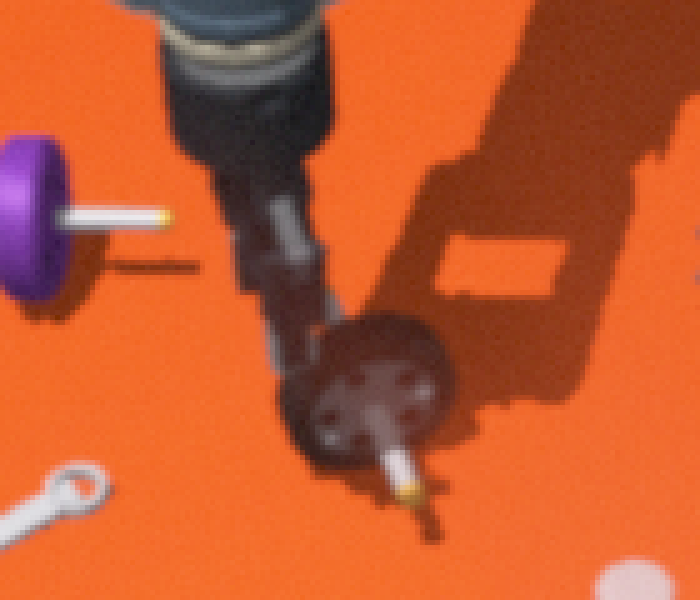

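The scene crop shows the fingers at (290,340), just behind the wheel at (370,400), with the axle end at (405,490). I'll shift 4 mm sideways and descend.

play_rows(
  rows=[
    [[0,0,0],[0,-4,0],0.4],
    [[0,0,0],[0,0,15],0.4],
    [[0,0,0],[0,0,15],0.4],
    [[0,0,0],[0,0,15],0.4],
    [[0,0,0],[0,0,15],0.4],
    [[0,0,0],[0,0,10],0.4],
    [[0,0,0],[0,0,6],0.4],
    [[0,0,0],[0,0,0],0.4],
  ],
)

```text
t: 4.28
tcp_pos: [0.448, -0.1978, 0.0378]
tool_rot: [0.775, 0.633, -0.0, -0.001]
force: [0.5, -0.6, 0.2]
finger_gap: 0.601
gripper_force: 0.0
```

```bash
python3 - <<'E'
from st import *
t=np.array([*(W-.020*ex),.038]);print("move tool mm",(T.T@(t-p)*1000).round(1))
pic,d=snapshot("scene");P=cloud("scene",d)
hsv=cv2.cvtColor(pic,cv2.COLOR_RGB2HSV)
m=((hsv[...,0]>20)&(hsv[...,0]<35)&(hsv[...,1]>120)&(P[...,2]>.03)&(P[...,2]<.06)&(abs(P[...,1]+.16)<.08)&(abs(P[...,0]-.5)<.1))
print("near axle tip yellow",m.sum(),np.nanmedian(P[m],0).round(4),"expected",(W-.076*ey).round(4))
E
```

```text
t 4.28 tcp [ 0.448  -0.1978  0.0378] carrier -0.2885 0.0224 toolyaw err 0.27 tilt [-0.001  0.001 -1.   ] F [ 0.55 -0.58  0.18] Fx -0.46 gap 0.601
move tool mm [21.   1.1 -0.1]
near axle tip yellow 0 [nan nan nan] expected [ 0.5318 -0.1734]
  return np.nanmean(a, axis, out=out, keepdims=keepdims)
```

play_rows(
  rows=[
    [[0,0,0],[4,0,0],0.4],
    [[0,0,0],[4,0,0],0.4],
    [[0,0,0],[4,0,0],0.4],
    [[0,0,0],[3,0,0],0.4],
    [[0,0,0],[2,0,0],0.4],
    [[0,0,0],[2,0,0],0.4],
    [[0,0,0],[2,0,0],0.4],
    [[0,0,0],[2,0,0],0.4],
    [[0,0,0],[2,0,0],0.4],
    [[0,0,0],[2,0,0],0.4],
    [[0,0,0],[2,0,0],0.4],
    [[0,0,0],[2,0,0],0.4],
  ],
)

```text
t: 5.33
tcp_pos: [0.4545, -0.1675, 0.0383]
tool_rot: [0.775, 0.633, -0.0, -0.0]
force: [0.6, -0.0, -0.4]
finger_gap: 0.601
gripper_force: 0.1
```

```bash
python3 st.py
```

```text
t 5.33 tcp [ 0.4545 -0.1675  0.0383] carrier -0.2575 0.0223 toolyaw err 0.27 tilt [-0.  0. -1.] F [ 0.58 -0.   -0.44] Fx 0.12 gap 0.601
```

play_rows(
  rows=[
    [[0,0,1],[2.5,0,0],0.4],
    [[0,0,1],[2.5,0,0],0.4],
    [[0,0,1],[2.5,0,0],0.4],
    [[0,0,1],[2.5,0,0],0.4],
    [[0,0,1],[2.5,0,0],0.4],
    [[0,0,1],[2.5,0,0],0.4],
    [[0,0,1],[2.5,0,0],0.4],
    [[0,0,1],[2.5,0,0],0.4],
    [[0,0,1],[2.5,0,0],0.4],
    [[0,0,1],[2.5,0,0],0.4],
    [[0,0,0],[2.5,0,0],0.4],
    [[0,0,0],[2.5,0,0],0.4],
  ],
)

```text
t: 6.33
tcp_pos: [0.4634, -0.1387, 0.0383]
tool_rot: [0.827, 0.563, 0.0, 0.0]
force: [-0.6, -0.2, 0.5]
finger_gap: 0.598
gripper_force: 0.0
```

```bash
python3 - <<'E'
from st import *
pic,d=snapshot("scene");x,y=map(int,proj("scene",[*p[:2],.045]));c=pic[y-60:y+60,x-70:x+70]
cv2.imwrite("pics/c4.png",cv2.resize(c[:,:,::-1],None,fx=5,fy=5,interpolation=3))
E
```

```text
t 6.33 tcp [ 0.4634 -0.1387  0.0383] carrier -0.2275 0.0195 toolyaw err -9.73 tilt [ 0. -0. -1.] F [-0.62 -0.23  0.49] Fx -0.35 gap 0.598
```

View pics/c4.png

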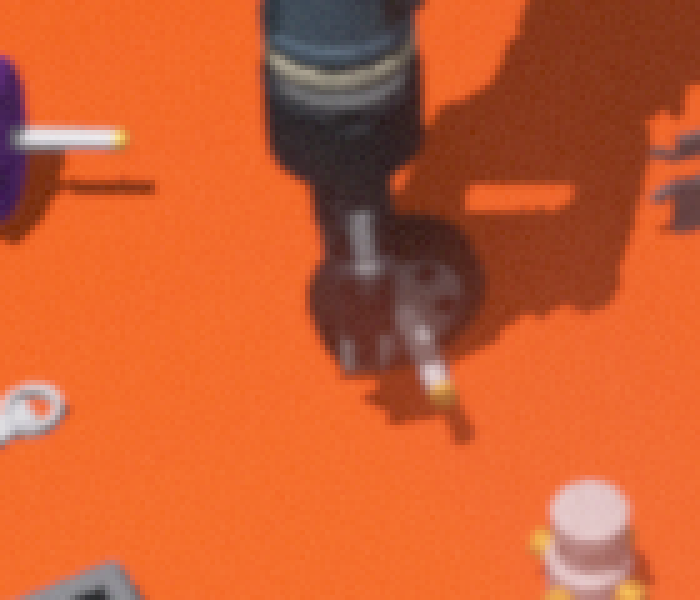

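The finger at (365,340) is pushing on the axle near the hub. The wheel is upright and its near axle tip is at (440,390). I'll continue.

play_rows(
  rows=[
    [[0,0,0],[3,0,0],0.4],
    [[0,0,0],[3,0,0],0.4],
    [[0,0,0],[3,0,0],0.4],
    [[0,0,0],[3,0,0],0.4],
    [[0,0,0],[3,0,0],0.4],
    [[0,0,0],[3,0,0],0.4],
    [[0,0,0],[3,0,0],0.4],
    [[0,0,0],[3,0,0],0.4],
    [[0,0,0],[3,0,0],0.4],
    [[0,0,0],[3,0,0],0.4],
    [[0,0,0],[3,0,0],0.4],
    [[0,0,0],[3,0,0],0.4],
  ],
)

```text
t: 7.38
tcp_pos: [0.4762, -0.105, 0.0383]
tool_rot: [0.827, 0.563, -0.0, -0.0]
force: [-1.0, 0.1, 1.4]
finger_gap: 0.603
gripper_force: 0.3
```

play_rows(
  rows=[
    [[0,0,0],[3,0,0],0.4],
    [[0,0,0],[3,0,0],0.4],
    [[0,0,0],[3,0,0],0.4],
    [[0,0,0],[3,0,0],0.4],
    [[0,0,0],[3,0,0],0.4],
    [[0,0,0],[3,0,0],0.4],
    [[0,0,0],[3,0,0],0.4],
    [[0,0,0],[3,0,0],0.4],
    [[0,0,0],[3,0,0],0.4],
    [[0,0,0],[2.5,0,0],0.4],
    [[0,0,0],[2.5,0,0],0.4],
  ],
)

```text
t: 8.3
tcp_pos: [0.4883, -0.0754, 0.0383]
tool_rot: [0.827, 0.563, 0.0, 0.0]
force: [-0.7, 0.0, 0.3]
finger_gap: 0.597
gripper_force: 0.4
```

play_rows(
  rows=[
    [[0,0,-1],[2.5,0,0],0.4],
    [[0,0,-1],[2.5,0,0],0.4],
    [[0,0,-1],[2.5,0,0],0.4],
    [[0,0,-1],[2.5,0,0],0.4],
    [[0,0,-1],[2.5,0,0],0.4],
    [[0,0,-1],[2.5,0,0],0.4],
    [[0,0,-1],[2.5,0,0],0.4],
    [[0,0,-1],[2.5,0,0],0.4],
    [[0,0,-1],[2.5,0,0],0.4],
    [[0,0,-0.8],[2.5,0,0],0.4],
    [[0,0,0],[2,0,0],0.4],
    [[0,0,0],[2,0,0],0.4],
  ],
)

```text
t: 9.3
tcp_pos: [0.4964, -0.0476, 0.0383]
tool_rot: [0.776, 0.631, 0.0, -0.0]
force: [-0.5, 0.9, -0.0]
finger_gap: 0.604
gripper_force: 0.0
```

```bash
python3 - <<'E'
from st import *
pic,d=snapshot("scene");x,y=map(int,proj("scene",[*p[:2],.045]));c=pic[y-60:y+60,x-60:x+80]
cv2.imwrite("pics/c5.png",cv2.resize(c[:,:,::-1],None,fx=5,fy=5,interpolation=3));print(x,y)
E
```

```text
t 9.3 tcp [ 0.4964 -0.0476  0.0383] carrier -0.1316 0.0058 toolyaw err 0.09 tilt [ 0.  0. -1.] F [-0.51  0.92 -0.04] Fx 0.8 gap 0.604
337 260
```

View pics/c5.png

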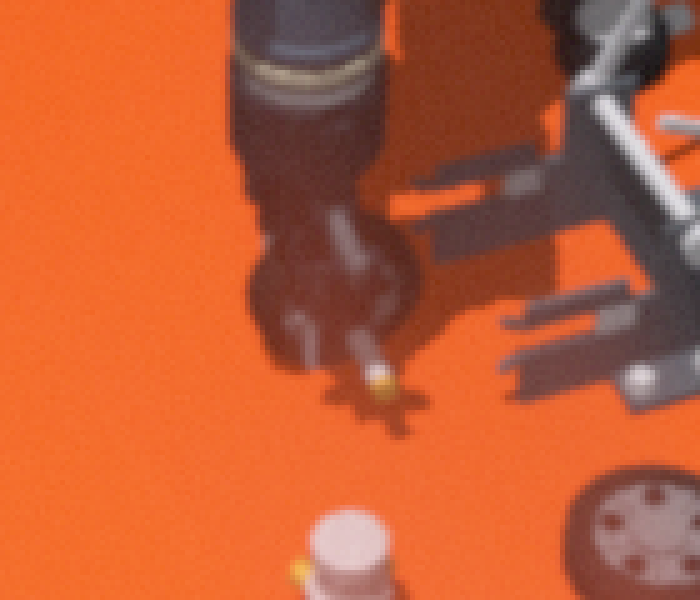

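The wheel is upright with its near axle tip at (380,385) in the crop, and the carrier slot mouths are at (415,220) and (505,325). Next I'll check the lateral offset from the axle tip ray.

```bash
python3 - <<'E'
from st import *
f=lambda u,v,z:ray("scene",277+(u+.5)/5-.5,200+(v+.5)/5-.5,z)[:2]
for n,u,v,z in(("tip",382,390,.045),("near cheek low prong tip",510,398,.03),("near cheek upper prong tip",503,322,.066),("far upper prong",415,187,.066)):
    q=f(u,v,z)-O;print(n,(q@ex).round(4),(q@ey).round(4))
E
```

```text
t 9.35 tcp [ 0.4964 -0.0474  0.0383] carrier -0.1314 0.0059 toolyaw err 0.09 tilt [-0.  0. -1.] F [-0.55  1.05  0.18] Fx 0.92 gap 0.598
tip -0.1171 -0.0617
near cheek low prong tip -0.0542 -0.076
near cheek upper prong tip -0.0523 -0.0584
far upper prong -0.0542 0.0478
```

```bash
python3 - <<'E'
from st import *
pic,d=snapshot("scene");P=cloud("scene",d).reshape(-1,3);q=P[:,:2]-O;x=q@ex;y=q@ey;z=P[:,2]
m=(abs(x+.115)<.05)&(abs(y)<.09)&(z>.012)&(z<.085)
h,e=np.histogram(y[m],np.arange(-.08,.05,.004))
for a,b in zip(e,h):print(round(a*1e3),b,end="; ")
k=m&(y<-.03)&(z>.03);print("\naxle",k.sum(),np.c_[x,y,z][k][np.argsort(y[k])].round(3)[::4].tolist())
for s,r in(("near cheek",(-.09,-.03)),("far",(.03,.08))):
    k=(x>-.045)&(x<.02)&(y>r[0])&(y<r[1])&(z>.06)&(z<.075);print(s,k.sum(),np.percentile(y[k],[5,25,50,75,95]).round(4))
E
```

```text
t 9.35 tcp [ 0.4964 -0.0474  0.0383] carrier -0.1314 0.0059 toolyaw err 0.09 tilt [-0.  0. -1.] F [-0.55  1.05  0.18] Fx 0.92 gap 0.598
-80 0; -76 0; -72 0; -68 6; -64 11; -60 9; -56 3; -52 17; -48 9; -44 6; -40 6; -36 28; -32 32; -28 26; -24 6; -20 1; -16 0; -12 0; -8 1; -4 81; 0 158; 4 71; 8 18; 12 22; 16 16; 20 18; 24 4; 28 2; 32 13; 36 7; 40 2; 44 0; 
axle 109 [[-0.114, -0.066, 0.054], [-0.118, -0.065, 0.051], [-0.112, -0.063, 0.043], [-0.114, -0.062, 0.039], [-0.114, -0.061, 0.041], [-0.116, -0.058, 0.05], [-0.118, -0.056, 0.049], [-0.116, -0.052, 0.051], [-0.113, -0.052, 0.05], [-0.118, -0.05, 0.047], [-0.126, -0.049, 0.08], [-0.117, -0.048, 0.052], [-0.146, -0.046, 0.084], [-0.119, -0.046, 0.05], [-0.115, -0.042, 0.049], [-0.143, -0.04, 0.084], [-0.115, -0.038, 0.048], [-0.136, -0.036, 0.061], [-0.133, -0.035, 0.044], [-0.143, -0.034, 0.079], [-0.135, -0.034, 0.048], [-0.111, -0.033, 0.049], [-0.135, -0.033, 0.05], [-0.129, -0.033, 0.055], [-0.132, -0.032, 0.055], [-0.129, -0.031, 0.039], [-0.136, -0.03, 0.048], [-0.136, -0.03, 0.041]]
near cheek 83 [-0.058  -0.0568 -0.0553 -0.0529 -0.05  ]
far 74 [0.0504 0.0526 0.0546 0.0566 0.0598]
```

The carrier is centred at y≈0, the wheel is at y≈+12 mm and the axle is at x≈-115 mm. I'll steer again: the slots don't limit yaw, so there is room.

play_rows(
  rows=[
    [[0,0,1.5],[2.5,-0.7,0],0.4],
    [[0,0,1.5],[2.5,-0.7,0],0.4],
    [[0,0,1.5],[2.5,-0.7,0],0.4],
    [[0,0,1.5],[2.5,-0.7,0],0.4],
    [[0,0,1.5],[2.5,-0.7,0],0.4],
    [[0,0,1.5],[2.5,-0.7,0],0.4],
    [[0,0,1.5],[2.5,-0.7,0],0.4],
    [[0,0,1.5],[2.5,-0.7,0],0.4],
    [[0,0,0],[2.5,0,0],0.4],
    [[0,0,0],[2.5,0,0],0.4],
    [[0,0,0],[2.5,0,0],0.4],
    [[0,0,0],[2,0,0],0.4],
  ],
)

```text
t: 10.4
tcp_pos: [0.5008, -0.0183, 0.0383]
tool_rot: [0.837, 0.547, 0.0, 0.0]
force: [0.4, 0.4, 0.6]
finger_gap: 0.596
gripper_force: 0.0
```

```bash
cat > wy.py <<'E'
from st import *
pic,d=snapshot("scene");P=cloud("scene",d).reshape(-1,3);q=P[:,:2]-O;x=q@ex;y=q@ey;z=P[:,2]
cx=((p[:2]+.016*T[:2,0])-O)@ex
m=(abs(x-cx)<.04)&(abs(y)<.1)&(z>.015)&(z<.085)
h,e=np.histogram(y[m],np.arange(-.088,.05,.004))
print("axle x~",cx.round(4));print("; ".join(f"{round(a*1e3)} {b}" for a,b in zip(e,h) if b))
k=m&(y<-.035)&(z>.035)&(z<.06);A=np.c_[x,y,z][k];A=A[np.argsort(A[:,1])];print(A[:12].round(3).tolist())
E
python3 wy.py
```

```text
t 10.4 tcp [ 0.5008 -0.0183  0.0383] carrier -0.102 0.0075 toolyaw err -11.9 tilt [ 0. -0. -1.] F [0.39 0.42 0.57] Fx 0.49 gap 0.596
axle x~ -0.0864
-68 6; -64 13; -60 9; -56 12; -52 15; -48 9; -44 5; -40 10; -36 16; -32 32; -28 13; -24 26; -20 7; -16 1; -12 4; -8 11; -4 110; 0 128; 4 34; 8 16; 12 14; 16 16; 20 9; 24 3; 32 3; 36 3; 40 2
[[-0.09, -0.066, 0.045], [-0.089, -0.065, 0.047], [-0.082, -0.065, 0.051], [-0.087, -0.064, 0.049], [-0.078, -0.064, 0.042], [-0.086, -0.064, 0.045], [-0.086, -0.064, 0.041], [-0.078, -0.063, 0.045], [-0.08, -0.063, 0.045], [-0.083, -0.063, 0.042], [-0.083, -0.062, 0.049], [-0.083, -0.062, 0.046]]
```

The axle only yawed about 3°: it ran ahead of the single pushing finger. I'll square the tool, centre it on the tyre, and narrow the jaws to a loose gap so they guide the tyre.

play_rows(
  rows=[
    [[0,0,-3],[-1,-1,0],0.4],
    [[0,0,-3],[-1,-1,0],0.4],
    [[0,0,-2],[0,-1,0],0.4],
    [[0,0,0],[0,-1,0],0.4],
    [[0,0,0],[0,-1,0],0.4],
    [[0,0,0],[0,0,0],0.4],
  ],
)

```text
t: 10.95
tcp_pos: [0.4949, -0.0186, 0.0383]
tool_rot: [0.797, 0.603, -0.0, -0.0]
force: [-0.7, -0.8, 0.1]
finger_gap: 0.599
gripper_force: 0.0
```

```bash
python3 wy.py; python3 - <<'E'
from wy import *
x0,y0=map(int,proj("scene",[*p[:2],.045]));c=pic[y0-50:y0+40,x0-45:x0+60]
cv2.imwrite("pics/c6.png",cv2.resize(c[:,:,::-1],None,fx=6.5,fy=6.5,interpolation=3));print(x0,y0)
E
```

```text
t 10.95 tcp [ 0.4949 -0.0186  0.0383] carrier -0.1035 0.0132 toolyaw err -3.96 tilt [-0.  0. -1.] F [-0.69 -0.75  0.13] Fx -0.88 gap 0.599
axle x~ -0.0876
-68 4; -64 14; -60 8; -56 15; -52 8; -48 6; -44 17; -40 7; -36 7; -32 9; -28 34; -24 18; -20 25; -16 15; -12 3; -8 7; -4 93; 0 96; 4 30; 8 18; 12 13; 16 14; 20 9; 24 2; 36 16; 40 19; 44 10
[[-0.082, -0.067, 0.053], [-0.079, -0.066, 0.045], [-0.079, -0.066, 0.052], [-0.073, -0.065, 0.044], [-0.081, -0.064, 0.039], [-0.081, -0.064, 0.046], [-0.075, -0.063, 0.04], [-0.078, -0.063, 0.038], [-0.083, -0.063, 0.046], [-0.08, -0.063, 0.042], [-0.075, -0.063, 0.047], [-0.083, -0.062, 0.042]]
t 11.0 tcp [ 0.495  -0.0187  0.0383] carrier -0.1036 0.0131 toolyaw err -3.95 tilt [-0.  0. -1.] F [-0.06 -0.15 -0.22] Fx -0.16 gap 0.601
axle x~ -0.0876
-68 10; -64 9; -60 7; -56 14; -52 10; -48 7; -44 14; -40 11; -36 6; -32 10; -28 35; -24 15; -20 25; -16 15; -12 2; -8 7; -4 86; 0 103; 4 28; 8 13; 12 19; 16 17; 20 6; 24 1; 36 15; 40 18; 44 12
[[-0.085, -0.068, 0.052], [-0.077, -0.066, 0.051], [-0.079, -0.066, 0.052], [-0.079, -0.066, 0.044], [-0.084, -0.066, 0.046], [-0.076, -0.066, 0.047], [-0.081, -0.066, 0.041], [-0.074, -0.065, 0.045], [-0.078, -0.065, 0.039], [-0.081, -0.064, 0.051], [-0.081, -0.064, 0.043], [-0.078, -0.064, 0.046]]
346 256
```

View pics/c6.png

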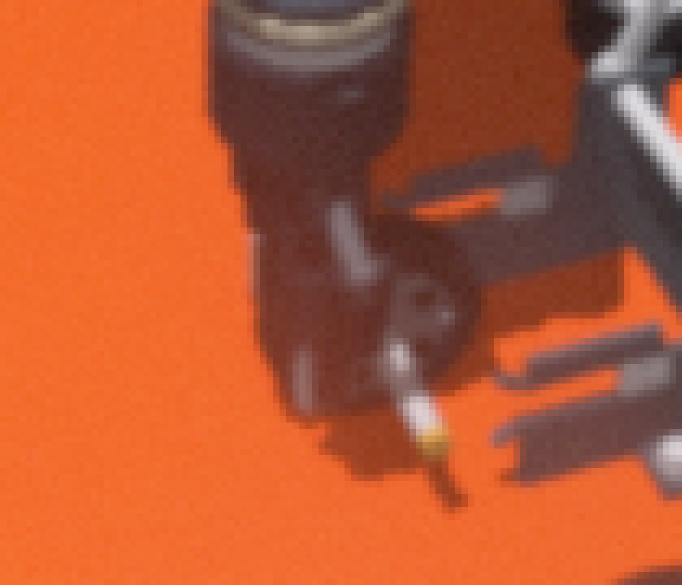

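The wheel's near axle tip at (435,450) is just outside the near slot mouth (500,410). The tool is now centred on the tyre, so I'll narrow the jaws around it.

play_rows(
  rows=[
    [[0,0,0],[0,0,0],0.5],
    [[0,0,0],[0,0,0],0.56],
    [[0,0,0],[0,0,0],0.59],
    [[0,0,0],[0,0,0],0.6],
    [[0,0,0],[0,0,0],0.6],
  ],
  grip_force=20,
)

```text
t: 11.47
tcp_pos: [0.4952, -0.0187, 0.0383]
tool_rot: [0.797, 0.604, 0.0, 0.0]
force: [-0.3, 0.8, 0.5]
finger_gap: 0.397
gripper_force: 0.0
```

```bash
python3 wy.py
```

```text
t 11.47 tcp [ 0.4952 -0.0187  0.0383] carrier -0.1036 0.0129 toolyaw err -3.93 tilt [ 0. -0. -1.] F [-0.31  0.77  0.53] Fx 0.69 gap 0.397
axle x~ -0.0876
-68 4; -64 15; -60 7; -56 16; -52 8; -48 4; -44 7; -40 13; -36 15; -32 8; -28 4; -24 14; -20 32; -16 19; -12 23; -8 22; -4 86; 0 115; 4 29; 8 9; 12 14; 16 11; 20 6; 24 4; 28 5; 32 16; 36 5; 40 2
[[-0.083, -0.067, 0.05], [-0.082, -0.065, 0.045], [-0.079, -0.065, 0.044], [-0.084, -0.065, 0.042], [-0.084, -0.064, 0.044], [-0.078, -0.064, 0.049], [-0.078, -0.064, 0.038], [-0.081, -0.063, 0.049], [-0.072, -0.063, 0.043], [-0.075, -0.063, 0.047], [-0.075, -0.063, 0.043], [-0.075, -0.063, 0.04]]
```

Pushing at the rear would yaw the wheel the wrong way. I'll move the fingers ahead of the axle, still straddling the tyre, and turn the wheel there.

play_rows(
  rows=[
    [[0,0,0],[-1,0,0],0.5],
    [[0,0,0],[0,0,-15],0.5],
    [[0,0,0],[0,0,-15],0.5],
    [[0,0,0],[0,0,-4],0.5],
    [[0,0,0],[15,0,0],0.5],
    [[0,0,0],[15,0,0],0.5],
    [[0,0,0],[15,0,0],0.5],
    [[0,0,0],[0,0,0],0.5],
  ],
)

```text
t: 12.18
tcp_pos: [0.5075, 0.0253, 0.0722]
tool_rot: [0.797, 0.605, 0.0, 0.0]
force: [-0.8, -0.0, -0.9]
finger_gap: 0.505
gripper_force: 0.0
```

```bash
python3 wy.py
```

```text
t 12.18 tcp [0.5075 0.0253 0.0722] carrier -0.0579 0.0099 toolyaw err -3.81 tilt [ 0.001  0.    -1.   ] F [-0.8  -0.04 -0.88] Fx -0.2 gap 0.505
axle x~ -0.042
-68 5; -64 12; -60 102; -56 94; -52 26; -48 4; -44 3; -40 5; -36 2; -32 6; -28 11; -24 16; -20 16; -16 11; -12 6; -8 18; -4 96; 0 66; 4 11; 16 1; 28 8; 32 9
[[-0.082, -0.065, 0.052], [-0.081, -0.065, 0.04], [-0.079, -0.064, 0.05], [-0.078, -0.064, 0.046], [-0.081, -0.064, 0.043], [-0.078, -0.064, 0.038], [-0.075, -0.064, 0.044], [-0.075, -0.063, 0.04], [-0.075, -0.063, 0.047], [-0.081, -0.063, 0.052], [-0.08, -0.062, 0.045], [-0.071, -0.061, 0.04]]
```

play_rows(
  rows=[
    [[0,0,0],[7,0,0],0.5],
    [[0,0,0],[0,0,12],0.5],
    [[0,0,0],[0,0,12],0.5],
    [[0,0,0],[0,0,10],0.55],
    [[0,0,0],[0,0,0],0.6],
    [[0,0,0],[0,0,0],0.6],
  ],
)

```text
t: 12.73
tcp_pos: [0.5084, 0.0301, 0.0377]
tool_rot: [0.797, 0.604, -0.001, -0.001]
force: [1.1, 1.2, 0.0]
finger_gap: 0.401
gripper_force: 0.0
```

play_rows(
  rows=[
    [[0,0,1],[0,1,0],0.6],
    [[0,0,1],[0,1,0],0.6],
    [[0,0,1],[0,1,0],0.6],
    [[0,0,1],[0,1,0],0.6],
    [[0,0,1],[0,1,0],0.6],
    [[0,0,1],[0,1,0],0.6],
    [[0,0,1],[0,1,0],0.6],
    [[0,0,1],[0,1,0],0.6],
    [[0,0,0],[0,0,0],0.6],
  ],
)

```text
t: 13.48
tcp_pos: [0.5167, 0.0277, 0.0384]
tool_rot: [0.838, 0.546, 0.0, 0.0]
force: [-0.8, 1.0, 1.2]
finger_gap: 0.403
gripper_force: 0.6
```

```bash
cat > wy.py <<'E'
from st import *
pic,d=snapshot("scene");P=cloud("scene",d);q=P[...,:2]-O;x=q@ex;y=q@ey;z=P[...,2]
hsv=cv2.cvtColor(pic,cv2.COLOR_RGB2HSV);nb=(hsv[...,1]<110)
import sys
cx=float(sys.argv[1]) if len(sys.argv)>1 else -.079
yl=(hsv[...,0]>18)&(hsv[...,0]<35)&(hsv[...,1]>120)&(abs(x-cx)<.04)&(y<-.04)&(y>-.095)&(z>.03)&(z<.065)
if yl.any(): print("yellow tip",yl.sum(),np.median(np.c_[x[yl],y[yl],z[yl]],0).round(4),"ymin",np.percentile(y[yl],10).round(4))
k=(abs(x-cx)<.04)&(y<-.025)&(y>-.075)&(z>.03)&(z<.062)&(hsv[...,2]>90)&(hsv[...,1]<150)
A=np.c_[x[k],y[k]]
if len(A)>8: g=cv2.fitLine(A.astype(np.float32),cv2.DIST_HUBER,0,.01,.01).ravel();s_=-np.sign(g[1]);print("axle fit n",len(A),"yaw deg",np.degrees(np.arctan2(g[0]*s_,-g[1]*s_)).round(1)*-1,"at",g[2:].round(4))
f=(abs(x-cx)<.05)&(abs(y)<.03)&(z>.015)&(z<.088);h,e=np.histogram(y[f],np.arange(-.03,.031,.003));print("; ".join(f"{round(a*1e3)} {b}" for a,b in zip(e,h)))
E
python3 wy.py
```

```text
t 13.48 tcp [0.5167 0.0277 0.0384] carrier -0.0537 0.0013 toolyaw err -11.98 tilt [ 0. -0. -1.] F [-0.79  0.96  1.21] Fx 0.78 gap 0.403
axle fit n 99 yaw deg -72.3 at [-0.0696 -0.0432]
-30 18; -27 27; -24 16; -21 15; -18 15; -15 12; -12 5; -9 24; -6 55; -3 50; 0 42; 3 52; 6 70; 9 77; 12 45; 15 30; 18 17; 21 8; 24 10; 27 10
```

```bash
python3 - <<'E'
from wy import *
k=(x>-.115)&(x<-.06)&(y<-.02)&(y>-.09)&(z>.033)&(z<.062)
for lo in np.arange(-.08,-.02,.006):
    j=k&(y>=lo)&(y<lo+.006)
    if j.sum(): print(round(lo*1e3),j.sum(),np.percentile(x[j],[10,50,90]).round(4),np.median(z[j]).round(3),np.median(hsv[j],0))
# rim/tyre near-face plane
j=(x>-.125)&(x<-.03)&(abs(y)<.03)&(z>.015)&(z<.085)
for lo in np.arange(-.125,-.03,.01):
    i=j&(x>=lo)&(x<lo+.01);print("x",round(lo*1e3),i.sum(),np.percentile(y[i],[20,50,80]).round(3) if i.sum() else "",np.median(z[i]).round(3) if i.sum() else "")
E
```

```text
t 13.53 tcp [0.5169 0.0277 0.0383] carrier -0.0537 0.0012 toolyaw err -11.93 tilt [ 0.001 -0.    -1.   ] F [-0.38  0.51  0.48] Fx 0.42 gap 0.403
axle fit n 106 yaw deg 73.4 at [-0.078  -0.0354]
-30 30; -27 17; -24 16; -21 15; -18 19; -15 9; -12 10; -9 27; -6 52; -3 48; 0 47; 3 50; 6 74; 9 72; 12 49; 15 27; 18 19; 21 14; 24 9; 27 7
-68 2 [-0.1042 -0.1031 -0.102 ] 0.045 [ 14.  178.  172.5]
-62 17 [-0.1083 -0.1044 -0.1001] 0.047 [ 14. 167. 201.]
-56 9 [-0.1092 -0.1058 -0.0973] 0.047 [ 10.  86. 225.]
-50 10 [-0.1066 -0.1016 -0.0952] 0.048 [  4.   38.5 221.5]
-44 10 [-0.1017 -0.0989 -0.0941] 0.048 [175.5  28.5 219.5]
-38 9 [-0.1015 -0.0964 -0.0904] 0.048 [  2.  39. 204.]
-32 26 [-0.0946 -0.0675 -0.0628] 0.049 [  4.5  80.  120.5]
-26 19 [-0.0934 -0.0685 -0.0644] 0.048 [  2.  55. 140.]
x -125 41 [0.013 0.015 0.019] 0.051
x -115 90 [0.009 0.012 0.015] 0.056
x -105 102 [0.006 0.009 0.013] 0.058
x -95 111 [-0.008  0.003  0.006] 0.05
x -85 64 [-0.006 -0.002  0.   ] 0.062
x -75 111 [-0.02  -0.007 -0.003] 0.052
x -65 25 [-0.029 -0.025 -0.01 ] 0.043
x -55 10 [-0.027 -0.025 -0.02 ] 0.044
x -45 6 [-0.018 -0.016 -0.014] 0.041
x -35 0
```

The axle is now yawed about 17° with its centre near (-82, +7) mm, which is what I wanted. I'll go back behind the axle and push along this heading.

play_rows(
  rows=[
    [[0,0,0],[0,-1,0],0.45],
    [[0,0,2.5],[1,0,0],0.45],
    [[0,0,2.5],[0,0,-12],0.45],
    [[0,0,0],[0,0,-12],0.45],
    [[0,0,0],[0,0,-12],0.45],
    [[0,0,0],[-18,1,0],0.45],
    [[0,0,0],[-18,1,0],0.45],
    [[0,0,0],[-18,1,0],0.45],
    [[0,0,0],[-2,1,0],0.45],
    [[0,0,0],[0,0,12],0.45],
    [[0,0,0],[0,0,12],0.45],
    [[0,0,0],[0,0,12],0.45],
  ],
)

```text
t: 14.58
tcp_pos: [0.4938, -0.0223, 0.0382]
tool_rot: [0.861, 0.509, 0.001, 0.001]
force: [-0.2, 0.4, 1.2]
finger_gap: 0.547
gripper_force: 0.0
```

```bash
cat > w2.py <<'E'
import sys
from st import *
cx=float(sys.argv[1])
pic,d=snapshot("scene");P=cloud("scene",d);q=P[...,:2]-O;x=q@ex;y=q@ey;z=P[...,2]
k=(abs(x-cx)<.04)&(y<-.035)&(y>-.09)&(z>.033)&(z<.062)
hsv=cv2.cvtColor(pic,cv2.COLOR_RGB2HSV)
for lo in np.arange(-.083,-.036,.006):
    j=k&(y>=lo)&(y<lo+.006)
    if j.sum(): print("axle y",round(lo*1e3),j.sum(),np.percentile(x[j],[10,50,90]).round(4),np.median(hsv[j],0))
for lo in np.arange(cx-.045,cx+.04,.01):
    i=(abs(y)<.03)&(z>.015)&(z<.085)&(x>=lo)&(x<lo+.01);
    if i.sum()>20: print("face x",round(lo*1e3+5),i.sum(),np.median(y[i]).round(3),end="; ")
E
python3 w2.py -.09
```

```text
t 14.58 tcp [ 0.4938 -0.0223  0.0382] carrier -0.1074 0.0135 toolyaw err -16.95 tilt [ 0.003 -0.001 -1.   ] F [-0.23  0.44  1.21] Fx 0.39 gap 0.547
axle y -65 10 [-0.1038 -0.1004 -0.0983] [ 15.  174.5 174.5]
axle y -59 14 [-0.1073 -0.1033 -0.0968] [ 14.  154.5 192. ]
axle y -53 11 [-0.1034 -0.0994 -0.0957] [  6.  36. 216.]
axle y -47 6 [-0.1028 -0.0996 -0.0956] [ 90.5  41.5 198.5]
axle y -41 8 [-0.1019 -0.0969 -0.0934] [  2.5  67.5 151.5]
face x -120 69 -0.012; face x -90 73 0.0; face x -80 59 -0.001; face x -70 81 -0.003; face x -60 92 -0.005; face x -50 84 -0.01;
```

play_rows(
  rows=[
    [[0,0,0],[3,0,0],0.45],
    [[0,0,0],[3,0,0],0.45],
    [[0,0,0],[2.5,0,0],0.45],
    [[0,0,0],[2.5,0,0],0.45],
    [[0,0,0],[2.5,0,0],0.45],
    [[0,0,0],[2.5,0,0],0.45],
    [[0,0,0],[2.5,0,0],0.45],
    [[0,0,0],[2.5,0,0],0.45],
    [[0,0,0],[2.5,0,0],0.45],
    [[0,0,0],[2,0,0],0.45],
    [[0,0,0],[2,0,0],0.45],
    [[0,0,0],[1,0,0],0.45],
  ],
)

```text
t: 15.63
tcp_pos: [0.5064, 0.0032, 0.0383]
tool_rot: [0.86, 0.51, 0.0, 0.0]
force: [0.2, -0.2, 0.4]
finger_gap: 0.546
gripper_force: 0.0
```

```bash
python3 w2.py -.075
```

```text
t 15.63 tcp [0.5064 0.0032 0.0383] carrier -0.0798 0.0064 toolyaw err -16.91 tilt [ 0. -0. -1.] F [ 0.17 -0.18  0.36] Fx -0.15 gap 0.546
axle y -71 11 [-0.0852 -0.0821 -0.0797] [ 14. 175. 167.]
axle y -65 14 [-0.0884 -0.0853 -0.0797] [ 15. 153. 200.]
axle y -59 25 [-0.0835 -0.0462 -0.0363] [  4.  85. 125.]
axle y -53 17 [-0.0837 -0.0766 -0.0371] [  6.  71. 193.]
axle y -47 10 [-0.0825 -0.077  -0.0729] [  2.5  53.  154. ]
axle y -41 7 [-0.0803 -0.0754 -0.0699] [  2.  73. 132.]
face x -105 45 0.009; face x -95 106 0.004; face x -85 21 -0.028; face x -55 70 -0.008; face x -45 86 -0.01; face x -35 92 -0.014;
```

The wheel centre is now at about (-61, +1) mm with -17° yaw. I'll square it by closing the jaws loosely behind the axle and moving the rear of the tyre across.

play_rows(
  rows=[
    [[0,0,0],[-3,0,0],0.52],
    [[0,0,0],[0,0,0],0.6],
    [[0,0,-1.7],[0.4,1.2,0],0.6],
    [[0,0,-1.7],[0.3,1.2,0],0.6],
    [[0,0,-1.7],[0.3,1.2,0],0.6],
    [[0,0,-1.7],[0.2,1.2,0],0.6],
    [[0,0,-1.7],[0.2,1.2,0],0.6],
    [[0,0,-1.7],[0.2,1.2,0],0.6],
    [[0,0,-1.7],[0.1,1.2,0],0.6],
    [[0,0,-1.7],[0,1.2,0],0.6],
    [[0,0,-1.7],[0,1.2,0],0.6],
    [[0,0,-1.7],[0,0.5,0],0.6],
  ],
)

```text
t: 16.68
tcp_pos: [0.5139, -0.0023, 0.0381]
tool_rot: [0.775, 0.632, -0.002, -0.002]
force: [-2.2, -0.5, 2.2]
finger_gap: 0.401
gripper_force: 1.6
```

```bash
python3 w2.py -.07
```

```text
t 16.68 tcp [ 0.5139 -0.0023  0.0381] carrier -0.0836 -0.002 toolyaw err 0.17 tilt [-0.005  0.001 -1.   ] F [-2.16 -0.47  2.21] Fx -0.9 gap 0.401
axle y -77 5 [-0.0473 -0.045  -0.0418] [ 15. 162. 159.]
axle y -71 15 [-0.0492 -0.0448 -0.0397] [ 15. 150. 182.]
axle y -65 13 [-0.0503 -0.0464 -0.0353] [  8.  75. 201.]
axle y -59 26 [-0.0513 -0.0447 -0.0337] [  3.   87.5 139. ]
axle y -53 18 [-0.0525 -0.0476 -0.0377] [  3.   81.5 138.5]
axle y -47 10 [-0.0548 -0.0529 -0.0477] [  4.   52.  141.5]
axle y -41 13 [-0.0863 -0.0559 -0.051 ] [  6.  41. 154.]
face x -100 108 -0.01; face x -90 75 -0.015; face x -50 24 -0.009; face x -40 42 -0.003; face x -30 65 -0.001;
```

play_rows(
  rows=[
    [[0,0,0],[-2,-1,0],0.5],
    [[0,0,0],[0,-1,0],0.45],
    [[0,0,0],[2,0,0],0.45],
    [[0,0,0],[2,0,0],0.45],
    [[0,0,0],[2,0,0],0.45],
    [[0,0,0],[2,0,0],0.45],
    [[0,0,0],[2,0,0],0.45],
    [[0,0,0],[2,0,0],0.45],
    [[0,0,0],[1,0,0],0.45],
  ],
)

```text
t: 17.48
tcp_pos: [0.5163, 0.0093, 0.0383]
tool_rot: [0.775, 0.631, -0.0, -0.0]
force: [-0.4, -1.8, 0.8]
finger_gap: 0.548
gripper_force: 0.2
```

```bash
python3 w2.py -.05
```

```text
t 17.48 tcp [0.5163 0.0093 0.0383] carrier -0.0718 -0.002 toolyaw err 0.11 tilt [-0. -0. -1.] F [-0.41 -1.78  0.84] Fx -1.82 gap 0.548
axle y -77 1 [-0.0389 -0.0389 -0.0389] [ 17. 163. 208.]
axle y -71 13 [-0.0397 -0.0361 -0.0307] [ 15. 161. 161.]
axle y -65 15 [-0.0415 -0.0377 -0.0175] [  9.  94. 181.]
axle y -59 53 [-0.0451 -0.0329 -0.0146] [  3. 102. 122.]
axle y -53 17 [-0.0453 -0.0411 -0.0195] [  4.  96. 134.]
axle y -47 5 [-0.0636 -0.0464 -0.041 ] [  4. 121. 132.]
axle y -41 38 [-0.0785 -0.07   -0.0442] [  5.  145.  107.5]
face x -90 91 -0.006; face x -80 104 -0.009; face x -30 25 0.001; face x -20 63 0.002; face x -10 23 0.003;
```

play_rows(
  rows=[
    [[0,0,0],[1.5,0,0],0.45],
    [[0,0,0],[1.5,0,0],0.45],
    [[0,0,0],[1.5,0,0],0.45],
    [[0,0,0],[1.5,0,0],0.45],
    [[0,0,0],[1.5,0,0],0.45],
    [[0,0,0],[1.5,0,0],0.45],
  ],
)

```text
t: 18.03
tcp_pos: [0.518, 0.0179, 0.0383]
tool_rot: [0.776, 0.631, -0.0, -0.0]
force: [-0.9, -0.9, 1.7]
finger_gap: 0.55
gripper_force: 0.3
```

```bash
python3 w2.py -.04
```

```text
t 18.03 tcp [0.518  0.0179 0.0383] carrier -0.063 -0.0019 toolyaw err 0.08 tilt [-0.  0. -1.] F [-0.94 -0.94  1.7 ] Fx -1.11 gap 0.55
axle y -77 1 [-0.0412 -0.0412 -0.0412] [ 15. 167. 166.]
axle y -71 19 [-0.0475 -0.0429 -0.0377] [ 15. 160. 167.]
axle y -65 12 [-0.0479 -0.0443 -0.0321] [  6.   68.  200.5]
axle y -59 71 [-0.0471 -0.0241 -0.0041] [  3. 102. 121.]
axle y -53 23 [-0.0481 -0.0385 -0.0122] [  4. 110. 146.]
axle y -47 7 [-0.0714 -0.0482 -0.0456] [  4.  91. 131.]
axle y -41 36 [-0.0693 -0.0611 -0.0488] [  4. 142. 107.]
face x -80 90 -0.005; face x -70 97 -0.005; face x -20 50 -0.003; face x -10 52 -0.004;
```

The wheel is now square in the slots: centre at about (-46, +1) mm and yaw about 2°. I'll push on toward the stops.

play_rows(
  rows=[
    [[0,0,0],[2,0,0],0.45],
    [[0,0,0],[2,0,0],0.45],
    [[0,0,0],[2,0,0],0.45],
    [[0,0,0],[2,0,0],0.45],
    [[0,0,0],[2,0,0],0.45],
    [[0,0,0],[2,0,0],0.45],
    [[0,0,0],[2,0,0],0.45],
    [[0,0,0],[2,0,0],0.45],
    [[0,0,0],[1,0,0],0.45],
    [[0,0,0],[1,0,0],0.45],
    [[0,0,0],[0,0,0],0.45],
  ],
)

```text
t: 19.0
tcp_pos: [0.5219, 0.0356, 0.0383]
tool_rot: [0.776, 0.631, 0.0, 0.0]
force: [-0.6, 0.3, 1.1]
finger_gap: 0.55
gripper_force: 0.1
```

```bash
python3 w2.py -.025
```

```text
t 19.0 tcp [0.5219 0.0356 0.0383] carrier -0.0449 -0.0021 toolyaw err 0.08 tilt [ 0.  0. -1.] F [-0.62  0.28  1.05] Fx 0.15 gap 0.55
axle y -77 6 [-0.0302 -0.028  -0.0249] [ 14. 159. 156.]
axle y -71 13 [-0.0327 -0.029  -0.024 ] [ 15. 145. 181.]
axle y -65 13 [-0.0328 -0.0294 -0.0027] [ 11.  47. 197.]
axle y -59 108 [-0.0409 -0.0109  0.0108] [  3.  88. 120.]
axle y -53 20 [-0.0444 -0.0317 -0.0012] [  4.  121.5 136. ]
axle y -47 1 [-0.0528 -0.0528 -0.0528] [  4. 125. 110.]
axle y -41 26 [-0.052  -0.0471 -0.0407] [  4. 139. 107.]
face x -65 90 -0.005; face x -55 109 -0.004; face x -45 31 -0.004; face x -5 33 -0.004; face x 5 56 -0.006;
```

play_rows(
  rows=[
    [[0,0,0],[0.5,0,0],0.45],
    [[0,0,0],[0.5,0,0],0.45],
    [[0,0,0],[0.5,0,0],0.45],
    [[0,0,0],[0.5,0,0],0.45],
    [[0,0,0],[0.5,0,0],0.45],
    [[0,0,0],[0.5,0,0],0.45],
    [[0,0,0],[0.5,0,0],0.45],
    [[0,0,0],[0.5,0,0],0.45],
  ],
)

```text
t: 19.72
tcp_pos: [0.5226, 0.0393, 0.0383]
tool_rot: [0.776, 0.631, 0.0, 0.0]
force: [-0.2, -0.2, 1.1]
finger_gap: 0.547
gripper_force: 0.5
```

play_rows(
  rows=[
    [[0,0,0],[0.5,0,0],0.45],
    [[0,0,0],[0.5,0,0],0.45],
    [[0,0,0],[0.5,0,0],0.45],
    [[0,0,0],[0.5,0,0],0.45],
  ],
)

```text
t: 20.05
tcp_pos: [0.523, 0.0413, 0.0383]
tool_rot: [0.776, 0.631, 0.0, 0.0]
force: [-0.3, 0.1, 1.4]
finger_gap: 0.549
gripper_force: 0.5
```

play_rows(
  rows=[
    [[0,0,0],[0.5,0,0],0.45],
    [[0,0,0],[0.5,0,0],0.45],
    [[0,0,0],[0.5,0,0],0.45],
  ],
)

```text
t: 20.3
tcp_pos: [0.5233, 0.0428, 0.0383]
tool_rot: [0.776, 0.631, -0.0, -0.0]
force: [-0.7, -0.3, 0.2]
finger_gap: 0.547
gripper_force: 0.4
```

play_rows(
  rows=[
    [[0,0,0],[0.5,0,0],0.45],
    [[0,0,0],[0.5,0,0],0.45],
    [[0,0,0],[0.5,0,0],0.45],
  ],
)

```text
t: 20.55
tcp_pos: [0.5236, 0.0443, 0.0383]
tool_rot: [0.776, 0.631, -0.0, -0.0]
force: [-1.0, -1.1, 1.2]
finger_gap: 0.553
gripper_force: 0.4
```

play_rows(
  rows=[
    [[0,0,0],[0.5,0,0],0.45],
    [[0,0,0],[0.5,0,0],0.45],
  ],
)

```text
t: 20.72
tcp_pos: [0.5238, 0.0452, 0.0383]
tool_rot: [0.776, 0.631, -0.0, -0.0]
force: [-0.1, 0.8, 1.2]
finger_gap: 0.548
gripper_force: 0.4
```

play_rows(
  rows=[
    [[0,0,0],[0.5,0,0],0.45],
    [[0,0,0],[0.5,0,0],0.45],
    [[0,0,0],[0.5,0,0],0.45],
  ],
)

```text
t: 20.97
tcp_pos: [0.5242, 0.0467, 0.0383]
tool_rot: [0.776, 0.631, 0.0, 0.0]
force: [-0.1, 0.2, 0.9]
finger_gap: 0.548
gripper_force: 0.4
```

play_rows(
  rows=[
    [[0,0,0],[0.5,0,0],0.45],
    [[0,0,0],[0.5,0,0],0.45],
    [[0,0,0],[0.5,0,0],0.45],
  ],
)

```text
t: 21.22
tcp_pos: [0.5245, 0.0482, 0.0383]
tool_rot: [0.776, 0.631, 0.0, 0.0]
force: [-1.0, -0.7, 0.9]
finger_gap: 0.551
gripper_force: 0.4
```

play_rows(
  rows=[
    [[0,0,0],[0.5,0,0],0.45],
    [[0,0,0],[0.5,0,0],0.45],
    [[0,0,0],[0.5,0,0],0.45],
  ],
)

```text
t: 21.47
tcp_pos: [0.5248, 0.0496, 0.0383]
tool_rot: [0.776, 0.631, 0.0, 0.0]
force: [-0.5, -0.4, 1.5]
finger_gap: 0.548
gripper_force: 0.4
```

play_rows(
  rows=[
    [[0,0,0],[0.5,0,0],0.45],
    [[0,0,0],[0.5,0,0],0.45],
    [[0,0,0],[0.5,0,0],0.45],
  ],
)

```text
t: 21.72
tcp_pos: [0.5251, 0.0511, 0.0383]
tool_rot: [0.776, 0.631, 0.0, 0.0]
force: [-0.7, -0.1, -0.0]
finger_gap: 0.548
gripper_force: 0.5
```

```bash
python3 w2.py -.01
```

```text
t 21.72 tcp [0.5251 0.0511 0.0383] carrier -0.0291 -0.0021 toolyaw err 0.08 tilt [ 0. -0. -1.] F [-0.72 -0.11 -0.01] Fx -0.25 gap 0.548
axle y -77 3 [-0.0191 -0.0168 -0.0152] [ 15. 155. 163.]
axle y -71 15 [-0.0167 -0.0124 -0.0076] [ 15. 158. 172.]
axle y -65 16 [-0.0185 -0.0135  0.013 ] [ 10.5  63.  181.5]
axle y -59 139 [-0.0344  0.0031  0.0247] [  3.  71. 122.]
axle y -53 25 [-0.0429 -0.0207  0.0209] [  3. 103. 130.]
axle y -41 16 [-0.0357 -0.0333 -0.0262] [  4.  135.5 109.5]
face x -50 93 -0.004; face x -40 115 -0.004; face x -30 35 -0.004; face x 10 24 -0.002; face x 20 54 -0.007;
```

Axle at about x=-13 mm, still rolling free.

play_rows(
  rows=[
    [[0,0,0],[0.5,0,0],0.45],
    [[0,0,0],[0.5,0,0],0.45],
    [[0,0,0],[0.5,0,0],0.45],
  ],
)

```text
t: 22.02
tcp_pos: [0.5254, 0.0525, 0.0383]
tool_rot: [0.776, 0.631, 0.0, 0.0]
force: [0.7, -0.4, 1.8]
finger_gap: 0.556
gripper_force: 0.5
```

play_rows(
  rows=[
    [[0,0,0],[0.5,0,0],0.45],
    [[0,0,0],[0.5,0,0],0.45],
    [[0,0,0],[0.5,0,0],0.45],
  ],
)

```text
t: 22.27
tcp_pos: [0.5257, 0.054, 0.0383]
tool_rot: [0.776, 0.631, 0.0, 0.0]
force: [-1.3, -1.2, 0.2]
finger_gap: 0.55
gripper_force: 0.4
```

play_rows(
  rows=[
    [[0,0,0],[0.5,0,0],0.45],
    [[0,0,0],[0.5,0,0],0.45],
  ],
)

```text
t: 22.43
tcp_pos: [0.5258, 0.055, 0.0383]
tool_rot: [0.776, 0.631, -0.0, -0.0]
force: [-0.4, -0.8, 0.8]
finger_gap: 0.551
gripper_force: 0.5
```

play_rows(
  rows=[
    [[0,0,0],[0.5,0,0],0.45],
    [[0,0,0],[0.5,0,0],0.45],
    [[0,0,0],[0.5,0,0],0.45],
  ],
)

```text
t: 22.68
tcp_pos: [0.5261, 0.0565, 0.0383]
tool_rot: [0.776, 0.631, -0.0, -0.0]
force: [-0.1, -0.7, 1.9]
finger_gap: 0.549
gripper_force: 0.5
```

play_rows(
  rows=[
    [[0,0,0],[0.5,0,0],0.45],
    [[0,0,0],[0.5,0,0],0.45],
    [[0,0,0],[0.5,0,0],0.45],
  ],
)

```text
t: 22.93
tcp_pos: [0.5265, 0.058, 0.0383]
tool_rot: [0.776, 0.631, 0.0, 0.0]
force: [-2.1, 0.1, 1.5]
finger_gap: 0.547
gripper_force: 0.5
```

play_rows(
  rows=[
    [[0,0,0],[0.5,0,0],0.45],
    [[0,0,0],[0.5,0,0],0.45],
    [[0,0,0],[0.5,0,0],0.45],
  ],
)

```text
t: 23.18
tcp_pos: [0.5268, 0.0594, 0.0383]
tool_rot: [0.776, 0.631, -0.0, -0.0]
force: [0.2, 0.1, 1.0]
finger_gap: 0.55
gripper_force: 0.4
```

play_rows(
  rows=[
    [[0,0,0],[0.5,0,0],0.45],
    [[0,0,0],[0.5,0,0],0.45],
    [[0,0,0],[0.5,0,0],0.45],
  ],
)

```text
t: 23.43
tcp_pos: [0.5268, 0.0598, 0.0383]
tool_rot: [0.775, 0.632, -0.001, 0.0]
force: [-1.9, -7.8, 2.3]
finger_gap: 0.547
gripper_force: 3.9
```

```bash
python3 w2.py 0
```

```text
t 23.43 tcp [0.5268 0.0598 0.0383] carrier -0.0202 -0.002 toolyaw err 0.14 tilt [-0.001 -0.002 -1.   ] F [-1.88 -7.75  2.3 ] Fx -7.97 gap 0.547
axle y -77 2 [-0.0085 -0.0076 -0.0067] [ 16.5 162.  184.5]
axle y -71 17 [-0.0087 -0.0037  0.0006] [ 15. 151. 161.]
axle y -65 16 [-0.0093 -0.0046  0.0289] [  8.   45.5 187.5]
axle y -59 156 [-0.0307  0.0081  0.0346] [  3.  63. 114.]
axle y -53 20 [-0.0348 -0.0095  0.0332] [  3.   96.  132.5]
axle y -41 11 [-0.0279 -0.022  -0.0152] [  3. 114. 108.]
face x -40 93 -0.004; face x -30 114 -0.005; face x -20 26 -0.004; face x 20 27 -0.002; face x 30 46 -0.006;
```

I felt the stop: 8 N at about 7 N/mm, axle at x≈-4 mm. I'll add a hair and hold.

play_rows(
  rows=[
    [[0,0,0],[0.2,0,0],0.45],
    [[0,0,0],[0,0,0],0.45],
    [[0,0,0],[0,0,0],0.45],
  ],
)

```text
t: 23.73
tcp_pos: [0.5268, 0.0598, 0.0383]
tool_rot: [0.775, 0.632, -0.001, 0.0]
force: [-1.4, -6.9, 2.8]
finger_gap: 0.552
gripper_force: 3.4
```

```bash
python3 st.py
```

```text
t 23.73 tcp [0.5268 0.0598 0.0383] carrier -0.0202 -0.002 toolyaw err 0.12 tilt [-0.001 -0.002 -1.   ] F [-1.39 -6.89  2.8 ] Fx -7.03 gap 0.552
```

play_rows(
  rows=[
    [[0,0,0],[0.4,0,0],0.45],
    [[0,0,0],[0,0,0],0.45],
    [[0,0,0],[0,0,0],0.45],
  ],
)

```text
t: 23.98
tcp_pos: [0.5268, 0.0599, 0.0383]
tool_rot: [0.775, 0.632, -0.001, 0.0]
force: [-2.8, -8.5, 2.2]
finger_gap: 0.55
gripper_force: 4.1
```

```bash
python3 -c "
from st import *
print(s['ft_torque'])"
```

```text
t 23.98 tcp [0.5268 0.0599 0.0383] carrier -0.0201 -0.002 toolyaw err 0.14 tilt [-0.001 -0.002 -1.   ] F [-2.78 -8.52  2.24] Fx -8.91 gap 0.55
[-1.27228262  0.34050963 -0.0521957 ]
```

play_rows(
  rows=[
    [[0,0,0],[0.1,0,0],0.45],
    [[0,0,0],[0,0,0],0.45],
    [[0,0,0],[0,0,0],0.45],
    [[0,0,0],[0,0,0],0.45],
    [[0,0,0],[0,0,0],0.45],
  ],
)

```text
t: 24.4
tcp_pos: [0.5268, 0.0599, 0.0383]
tool_rot: [0.775, 0.632, -0.001, 0.0]
force: [-2.2, -9.1, 2.3]
finger_gap: 0.549
gripper_force: 4.3
```

play_rows(
  rows=[
    [[0,0,0],[-1,0,0],0.45],
    [[0,0,0],[-1,0,0],0.45],
    [[0,0,0],[-2,0,0],0.45],
    [[0,0,0],[-4,0,0],0.45],
    [[0,0,0],[0,0,-10],0.45],
    [[0,0,0],[0,0,-30],0.45],
    [[0,0,0],[0,0,-40],0.45],
    [[0,0,0],[0,0,-40],0.5],
    [[0,0,0],[0,0,-40],0.7],
    [[0,0,0],[0,0,-40],1.0],
    [[0,0,0],[0,0,-30],1.0],
    [[0,0,0],[0,0,0],1.0],
  ],
)

```text
t: 25.4
tcp_pos: [0.5298, 0.0537, 0.2762]
tool_rot: [0.775, 0.631, 0.006, 0.006]
force: [1.1, -0.2, -0.3]
finger_gap: 0.0
gripper_force: 0.0
```

```bash
python3 w2.py -.005;python3 - <<'E'
from st import *
pic,d=snapshot("scene");P=cloud("scene",d);q=P[...,:2]-O;x=q@ex;y=q@ey;z=P[...,2]
k=(z>.15)&(abs(y)<.045)&(x>.06)&(x<.2)&(z<.24);print("bar",k.sum(),np.percentile(np.c_[x[k],y[k],z[k]],[5,50,95],axis=0).round(4))
E
```

```text
t 25.4 tcp [0.5298 0.0537 0.2762] carrier -0.0256 -0.0061 toolyaw err 0.1 tilt [ 0.016 -0.001 -1.   ] F [ 1.07 -0.2  -0.29] Fx 0.02 gap 0.0
axle y -77 2 [-0.0144 -0.0144 -0.0144] [ 14. 154. 166.]
axle y -71 15 [-0.0141 -0.0102 -0.0055] [ 15. 152. 163.]
axle y -65 13 [-0.0154 -0.0118  0.0115] [ 12.  70. 193.]
axle y -59 149 [-0.0351  0.0043  0.0288] [  3.  71. 123.]
axle y -53 22 [-0.0386 -0.0134  0.0253] [  5. 109. 147.]
axle y -41 1 [-0.0126 -0.0126 -0.0126] [173.  24. 193.]
face x -45 93 -0.003; face x -35 87 -0.003; face x -25 77 -0.003; face x -15 82 -0.005; face x -5 60 -0.005; face x 5 54 -0.004; face x 15 80 -0.003; face x 25 58 -0.004; t 25.45 tcp [0.528  0.0538 0.273 ] carrier -0.0259 -0.0044 toolyaw err 0.09 tilt [ 0.011 -0.001 -1.   ] F [ 0.2  -0.24 -0.14] Fx -0.2 gap 0.002
bar 119 [[ 0.1059 -0.0391  0.2195]
 [ 0.1092 -0.0008  0.2249]
 [ 0.114   0.0405  0.2271]]
```

The wheel rolled back about 6 mm on release, to an axle x of about -11 mm and square. That is within the hooks' 10 mm draw. Next I'll fly over behind the bar.

play_rows(
  rows=[
    [[0,0,0],[10,-2,0],1.0],
    [[0,0,0],[25,-2,0],1.0],
    [[0,0,0],[30,0,0],1.0],
    [[0,0,0],[30,0,0],1.0],
    [[0,0,0],[30,0,0],1.0],
    [[0,0,0],[30,0,0],1.0],
    [[0,0,0],[10,0,0],1.0],
    [[0,0,0],[0,0,20],1.0],
    [[0,0,0],[0,0,20],1.0],
    [[0,0,0],[0,0,15],1.0],
    [[0,0,0],[0,0,5],1.0],
    [[0,0,0],[0,0,0],1.0],
  ],
)

```text
t: 26.5
tcp_pos: [0.5531, 0.2157, 0.2053]
tool_rot: [0.776, 0.631, -0.003, -0.002]
force: [-0.4, -0.6, 1.1]
finger_gap: 0.006
gripper_force: 0.0
```

```bash
python3 w2.py -.005
```

```text
t 26.5 tcp [0.5531 0.2157 0.2053] carrier 0.1377 0.0042 toolyaw err 0.08 tilt [-0.007 -0.001 -1.   ] F [-0.39 -0.63  1.15] Fx -0.7 gap 0.006
axle y -77 1 [-0.012 -0.012 -0.012] [ 17. 157. 214.]
axle y -71 17 [-0.0158 -0.0093 -0.0053] [ 15. 152. 161.]
axle y -65 9 [-0.0144 -0.0116  0.0052] [ 11.  71. 213.]
axle y -59 156 [-0.0344  0.0041  0.0293] [  3.  69. 126.]
axle y -53 20 [-0.0387 -0.0149  0.0308] [  5.  113.  148.5]
face x -45 89 -0.002; face x -35 94 -0.003; face x -25 84 -0.003; face x -15 94 -0.005; face x -5 53 -0.005; face x 5 53 -0.005; face x 15 81 -0.003; face x 25 56 -0.005;
```

play_rows(
  rows=[
    [[0,0,0],[-5,0,0],1.0],
    [[0,0,0],[-4,0,0],1.0],
    [[0,0,0],[-4,0,0],1.0],
    [[0,0,0],[-5,0,0],1.0],
    [[0,0,0],[-5,0,-1],1.0],
    [[0,0,0],[-5,0,-1],1.0],
    [[0,0,0],[-5,0,-1],1.0],
    [[0,0,0],[-5,0,-1],1.0],
  ],
)

```text
t: 27.22
tcp_pos: [0.5483, 0.1787, 0.2134]
tool_rot: [0.776, 0.631, 0.001, 0.001]
force: [0.8, 3.3, 2.2]
finger_gap: -0.001
gripper_force: 1.9
```

```bash
python3 st.py
```

```text
t 27.22 tcp [0.5483 0.1787 0.2134] carrier 0.1006 0.0013 toolyaw err 0.08 tilt [ 0.003  0.001 -1.   ] F [0.8  3.33 2.17] Fx 3.42 gap -0.001
```

play_rows(
  rows=[
    [[0,0,0],[-6,0,0],1.0],
    [[0,0,0],[-6,0,0],1.0],
    [[0,0,0],[-6,0,0],1.0],
    [[0,0,0],[-6,0,0],1.0],
    [[0,0,0],[-6,0,0],1.0],
    [[0,0,0],[-6,0,0],1.0],
    [[0,0,0],[-6,0,0],1.0],
    [[0,0,0],[-6,0,0],1.0],
    [[0,0,0],[-6,0,0],1.0],
    [[0,0,0],[-6,0,0],1.0],
    [[0,0,0],[-6,0,0],1.0],
    [[0,0,0],[-6,0,0],1.0],
  ],
)

```text
t: 28.22
tcp_pos: [0.532, 0.1079, 0.2117]
tool_rot: [0.776, 0.631, -0.001, -0.001]
force: [0.6, 3.6, -2.8]
finger_gap: -0.0
gripper_force: 1.8
```

play_rows(
  rows=[
    [[0,0,0],[-6,0,2],1.0],
    [[0,0,0],[-6,0,3],1.0],
    [[0,0,0],[-6,0,3],1.0],
    [[0,0,0],[-6,0,3],1.0],
    [[0,0,0],[-6,0,4],1.0],
    [[0,0,0],[-6,0,4],1.0],
    [[0,0,0],[-6,0,5],1.0],
    [[0,0,0],[-6,0,5],1.0],
    [[0,0,0],[-6,0,5],1.0],
    [[0,0,0],[-6,0,5],1.0],
    [[0,0,0],[-4,0,3],1.0],
    [[0,0,0],[0,0,0],1.0],
  ],
)

```text
t: 29.22
tcp_pos: [0.5195, 0.045, 0.1692]
tool_rot: [0.776, 0.631, -0.0, -0.0]
force: [1.6, 1.2, -0.1]
finger_gap: -0.0
gripper_force: 0.6
```

```bash
cat > bar.py <<'E'
from st import *
pic,d=snapshot("scene");P=cloud("scene",d);q=P[...,:2]-O;x=q@ex;y=q@ey;z=P[...,2]
hsv=cv2.cvtColor(pic,cv2.COLOR_RGB2HSV)
for ya,yb in((-.06,-.03),(.03,.06)):
    r=np.hypot(x-.052,z-.087);k=(abs(r-.147)<.012)&(y>ya)&(y<yb)&(x<.15)&(z>.06)
    if k.sum(): 
        v=np.median(np.c_[x[k],z[k]],0);print(k.sum(),v.round(4),"theta",(np.arctan2(v[1]-.087,v[0]-.052)%(2*np.pi)-np.radians(56.7)).round(3))
E
python3 bar.py
```

```text
t 29.22 tcp [0.5195 0.045  0.1692] carrier -0.0362 0.0021 toolyaw err 0.02 tilt [-0.001  0.    -1.   ] F [ 1.61  1.17 -0.09] Fx 1.48 gap -0.0
46 [-0.0544  0.1921] theta 1.372
34 [-0.0544  0.1923] theta 1.372
```

The bail is at 1.37 rad with its bar at (-54, 192) mm. I'll go over the top of the bar and press down along the arc.

play_rows(
  rows=[
    [[0,0,0],[4,0,0],1.0],
    [[0,0,0],[2,0,-15],1.0],
    [[0,0,0],[0,0,-25],1.0],
    [[0,0,0],[0,0,-18],1.0],
    [[0,0,0],[-13,0,0],1.0],
    [[0,0,0],[-13,0,0],1.0],
    [[0,0,0],[0,0,0],1.0],
    [[0,0,0],[0,0,10],1.0],
    [[0,0,0],[0,0,8],1.0],
    [[0,0,0],[0,0,4],1.0],
    [[0,0,0],[-2,0,4],1.0],
  ],
)

```text
t: 30.18
tcp_pos: [0.5146, 0.0249, 0.2009]
tool_rot: [0.775, 0.632, -0.001, -0.001]
force: [-2.2, -2.2, 4.5]
finger_gap: 0.003
gripper_force: 2.6
```

```bash
python3 bar.py
```

```text
t 30.18 tcp [0.5146 0.0249 0.2009] carrier -0.0569 0.0029 toolyaw err 0.14 tilt [-0.003  0.    -1.   ] F [-2.16 -2.22  4.5 ] Fx -2.62 gap 0.003
46 [-0.0555  0.1911] theta 1.382
25 [-0.0568  0.1903] theta 1.392
```

play_rows(
  rows=[
    [[0,0,0],[-3,0,3.5],1.0],
    [[0,0,0],[-3,0,4],1.0],
    [[0,0,0],[-3,0,4],1.0],
    [[0,0,0],[-2.5,0,4],1.0],
    [[0,0,0],[-2.5,0,4],1.0],
    [[0,0,0],[-2.5,0,4],1.0],
    [[0,0,0],[-2.5,0,4],1.0],
    [[0,0,0],[-2.2,0,4],1.0],
    [[0,0,0],[-2,0,4],1.0],
    [[0,0,0],[-2,0,4],1.0],
  ],
)

```text
t: 31.07
tcp_pos: [0.5106, -0.0012, 0.1626]
tool_rot: [0.776, 0.631, 0.0, 0.001]
force: [-1.7, -2.7, 4.1]
finger_gap: 0.001
gripper_force: 2.0
```

```bash
python3 bar.py
```

```text
t 31.07 tcp [ 0.5106 -0.0012  0.1626] carrier -0.0833 0.0014 toolyaw err 0.07 tilt [ 0.001 -0.001 -1.   ] F [-1.68 -2.68  4.14] Fx -2.97 gap 0.001
43 [-0.0816  0.1516] theta 1.702
27 [-0.0822  0.1525] theta 1.698
```

play_rows(
  rows=[
    [[0,0,0],[-1.5,0,4],1.0],
    [[0,0,0],[-1.5,0,4],1.0],
    [[0,0,0],[-1.5,0,4],1.0],
    [[0,0,0],[-1.2,0,4],1.0],
    [[0,0,0],[-1,0,4],1.0],
    [[0,0,0],[-1,0,4],1.0],
    [[0,0,0],[-0.8,0,4],1.0],
    [[0,0,0],[-0.8,0,3],1.0],
  ],
)

```text
t: 31.78
tcp_pos: [0.5087, -0.0096, 0.1313]
tool_rot: [0.776, 0.631, 0.0, 0.0]
force: [0.1, -1.8, 2.9]
finger_gap: 0.0
gripper_force: 1.3
```

```bash
python3 bar.py; python3 w2.py -.01 | grep axle | head -4
```

```text
t 31.78 tcp [ 0.5087 -0.0096  0.1313] carrier -0.0919 0.0016 toolyaw err 0.07 tilt [ 0.001  0.    -1.   ] F [ 0.12 -1.77  2.9 ] Fx -1.7 gap 0.0
39 [-0.0919  0.1215] theta 1.917
28 [-0.0929  0.121 ] theta 1.921
axle y -71 33 [-0.0278 -0.0171 -0.0063] [ 14. 127. 158.]
axle y -65 27 [-0.0311 -0.0233 -0.0108] [  3.  61. 157.]
axle y -59 119 [-0.0355  0.0058  0.0244] [  2.  75. 119.]
axle y -53 18 [-0.0447 -0.0288  0.0251] [  5.  128.5 132. ]
```

play_rows(
  rows=[
    [[0,0,0],[-0.4,0,2],1.0],
    [[0,0,0],[-0.4,0,2],1.0],
    [[0,0,0],[-0.3,0,2],1.0],
    [[0,0,0],[-0.3,0,2],1.0],
    [[0,0,0],[-0.3,0,2],1.0],
    [[0,0,0],[-0.3,0,2],1.0],
    [[0,0,0],[-0.2,0,2],1.0],
  ],
)

```text
t: 32.47
tcp_pos: [0.5074, -0.0117, 0.1175]
tool_rot: [0.776, 0.631, -0.0, -0.0]
force: [-1.5, -0.3, 2.5]
finger_gap: 0.0
gripper_force: 1.1
```

```bash
python3 bar.py; python3 w2.py -.01 | grep axle | head -4
```

```text
t 32.47 tcp [ 0.5074 -0.0117  0.1175] carrier -0.0942 0.0024 toolyaw err 0.08 tilt [-0.001  0.    -1.   ] F [-1.48 -0.28  2.47] Fx -0.58 gap 0.0
37 [-0.0943  0.107 ] theta 2.016
27 [-0.0952  0.1065] theta 2.02
axle y -71 28 [-0.0229 -0.0127 -0.0061] [ 14.  143.5 157.5]
axle y -65 29 [-0.0251 -0.02   -0.0031] [  2.  57. 154.]
axle y -59 120 [-0.0379  0.0061  0.0247] [  3.  81. 118.]
axle y -53 15 [-0.0417 -0.0259  0.0014] [  5. 140. 162.]
```

play_rows(
  rows=[
    [[0,0,0],[-0.2,0,1.5],1.0],
    [[0,0,0],[-0.2,0,1.5],1.0],
    [[0,0,0],[-0.1,0,1.5],1.0],
    [[0,0,0],[-0.1,0,1.5],1.0],
    [[0,0,0],[0,0,1.5],1.0],
    [[0,0,0],[0,0,1.5],1.0],
  ],
)

```text
t: 33.07
tcp_pos: [0.5078, -0.0126, 0.1087]
tool_rot: [0.776, 0.631, -0.0, 0.0]
force: [-2.2, -1.1, 1.9]
finger_gap: -0.002
gripper_force: 1.1
```

```bash
python3 bar.py; python3 w2.py -.01 | grep axle | head -2
```

```text
t 33.07 tcp [ 0.5078 -0.0126  0.1087] carrier -0.095 0.0018 toolyaw err 0.09 tilt [ 0. -0. -1.] F [-2.25 -1.13  1.86] Fx -1.57 gap -0.002
43 [-0.0943  0.0983] theta 2.075
31 [-0.0957  0.0988] theta 2.072
axle y -77 2 [-0.0065 -0.0065 -0.0064] [ 15.  157.5 146. ]
axle y -71 35 [-0.0204 -0.0143 -0.005 ] [ 14.  90. 154.]
```

play_rows(
  rows=[
    [[0,0,0],[0,0,1],1.0],
    [[0,0,0],[0,0,1],1.0],
    [[0,0,0],[0,0,1],1.0],
    [[0,0,0],[0,0,1],1.0],
    [[0,0,0],[0,0,1],1.0],
  ],
)

```text
t: 33.58
tcp_pos: [0.508, -0.0125, 0.1038]
tool_rot: [0.776, 0.631, 0.0, 0.0]
force: [-0.7, -1.7, 2.0]
finger_gap: -0.001
gripper_force: 1.1
```

play_rows(
  rows=[
    [[0,0,0],[0,0,0.8],1.0],
    [[0,0,0],[0,0,0.8],1.0],
    [[0,0,0],[0,0,0.8],1.0],
    [[0,0,0],[0,0,0.8],1.0],
  ],
)

```text
t: 33.92
tcp_pos: [0.508, -0.0124, 0.1006]
tool_rot: [0.776, 0.631, 0.0, 0.0]
force: [-0.3, -2.7, 1.8]
finger_gap: -0.001
gripper_force: 1.1
```

```bash
python3 bar.py; python3 w2.py -.01 | grep axle | head -2
```

```text
t 33.92 tcp [ 0.508  -0.0124  0.1006] carrier -0.0948 0.0016 toolyaw err 0.08 tilt [ 0.001 -0.    -1.   ] F [-0.33 -2.72  1.79] Fx -2.73 gap -0.001
45 [-0.0947  0.0905] theta 2.128
28 [-0.0966  0.0906] theta 2.127
axle y -77 1 [-0.0112 -0.0112 -0.0112] [ 14. 133. 144.]
axle y -71 34 [-0.017  -0.0115 -0.0019] [ 12.  90. 151.]
```

play_rows(
  rows=[
    [[0,0,0],[0,0,0.6],1.0],
    [[0,0,0],[0,0,0.6],1.0],
    [[0,0,0],[0,0,0.6],1.0],
    [[0,0,0],[0,0,0.6],1.0],
  ],
)

```text
t: 34.35
tcp_pos: [0.508, -0.0124, 0.0982]
tool_rot: [0.776, 0.631, 0.0, 0.0]
force: [-0.5, -1.1, 2.8]
finger_gap: 0.002
gripper_force: 1.4
```

play_rows(
  rows=[
    [[0,0,0],[0,0,0.5],1.0],
    [[0,0,0],[0,0,0.5],1.0],
    [[0,0,0],[0,0,0.5],1.0],
    [[0,0,0],[0,0,0.5],1.0],
  ],
)

```text
t: 34.68
tcp_pos: [0.508, -0.0124, 0.0967]
tool_rot: [0.776, 0.631, 0.0, 0.0]
force: [-0.5, -1.5, 8.1]
finger_gap: -0.004
gripper_force: 4.2
```

It is nipping: 8.1 N at the bar, about 5 N above the hinge friction. I'll add a touch, hold, and look.

play_rows(
  rows=[
    [[0,0,0],[0,0,0.2],1.0],
    [[0,0,0],[0,0,0],1.0],
    [[0,0,0],[0,0,0],1.0],
  ],
)

```text
t: 34.93
tcp_pos: [0.508, -0.0124, 0.0966]
tool_rot: [0.776, 0.631, 0.0, 0.0]
force: [-0.4, 0.6, 7.9]
finger_gap: -0.001
gripper_force: 3.7
```

```bash
python3 bar.py; python3 w2.py -.005 | grep axle | head -2; python3 - <<'E'
from st import *
pic,d=snapshot("scene");c=pic[150:290,330:500];cv2.imwrite("pics/c7.png",cv2.resize(c[:,:,::-1],None,fx=4,fy=4,interpolation=3))
E
```

```text
t 34.93 tcp [ 0.508  -0.0124  0.0966] carrier -0.0948 0.0017 toolyaw err 0.08 tilt [ 0.001 -0.    -1.   ] F [-0.44  0.62  7.88] Fx 0.52 gap -0.001
47 [-0.0941  0.0868] theta 2.154
29 [-0.0958  0.0865] theta 2.155
axle y -71 30 [-0.0152 -0.0083 -0.001 ] [ 15.5 121.5 151.5]
axle y -65 23 [-0.0176 -0.0145 -0.001 ] [  4.  58. 149.]
t 35.03 tcp [ 0.508  -0.0124  0.0966] carrier -0.0948 0.0016 toolyaw err 0.08 tilt [ 0.001 -0.    -1.   ] F [-0.35 -0.58  7.34] Fx -0.64 gap 0.005
```

View pics/c7.png

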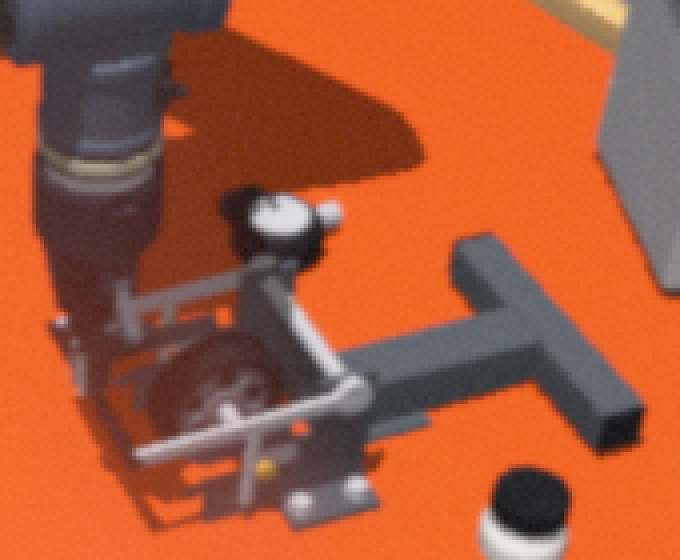

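The picture shows the bail bar down at (110,430) and the near hook at (250,470) behind the yellow axle end at (265,465). The wheel is upright. I'll let go and retreat upward.

play_rows(
  rows=[
    [[0,0,0],[0,0,-0.5],1.0],
    [[0,0,0],[0,0,-1],1.0],
    [[0,0,0],[0,0,-5],1.0],
    [[0,0,0],[0,0,-15],1.0],
    [[0,0,0],[0,0,-30],1.0],
    [[0,0,0],[0,0,-40],1.0],
    [[0,0,0],[0,0,-40],1.0],
    [[0,0,0],[0,0,-20],1.0],
    [[0,0,0],[0,0,0],1.0],
    [[0,0,0],[0,0,0],1.0],
    [[0,0,0],[0,0,0],1.0],
    [[0,0,0],[0,0,0],1.0],
  ],
)

```text
t: 36.08
tcp_pos: [0.5064, -0.012, 0.2458]
tool_rot: [0.776, 0.631, -0.001, -0.002]
force: [-0.1, -0.6, 0.2]
finger_gap: -0.003
gripper_force: 0.0
```

```bash
python3 bar.py; python3 w2.py -.005; python3 - <<'E'
from st import *
pic,P=wheel();cv2.imwrite("pics/c8.png",cv2.resize(pic[180:300,180:340,::-1],None,fx=4.5,fy=4.5,interpolation=3))
E
```

```text
t 36.08 tcp [ 0.5064 -0.012   0.2458] carrier -0.0946 0.0034 toolyaw err 0.08 tilt [-0.004  0.001 -1.   ] F [-0.06 -0.64  0.24] Fx -0.64 gap -0.003
39 [-0.0955  0.0873] theta 2.15
35 [-0.0952  0.0864] theta 2.156
t 36.13 tcp [ 0.5065 -0.012   0.2457] carrier -0.0947 0.0032 toolyaw err 0.07 tilt [-0.004  0.001 -1.   ] F [-1.26 -0.03 -0.52] Fx -0.28 gap 0.001
axle y -71 26 [-0.0146 -0.0077 -0.0012] [ 14.5 130.  152. ]
axle y -65 28 [-0.0172 -0.0146  0.003 ] [  3.   61.5 149.5]
axle y -59 127 [-0.0357  0.0084  0.0302] [  3.  81. 113.]
axle y -53 15 [-0.041  -0.0263  0.0243] [  6. 146. 147.]
face x -45 88 0.001; face x -35 77 -0.002; face x -25 73 -0.003; face x -15 73 -0.004; face x -5 61 -0.006; face x 5 44 -0.005; face x 15 66 -0.003; face x 25 60 -0.003; face x 35 32 -0.005; t 36.18 tcp [ 0.5067 -0.0121  0.2458] carrier -0.0947 0.0029 toolyaw err 0.07 tilt [-0.004  0.001 -1.   ] F [-0.31 -0.66 -1.05] Fx -0.71 gap 0.0
```

View pics/c8.png

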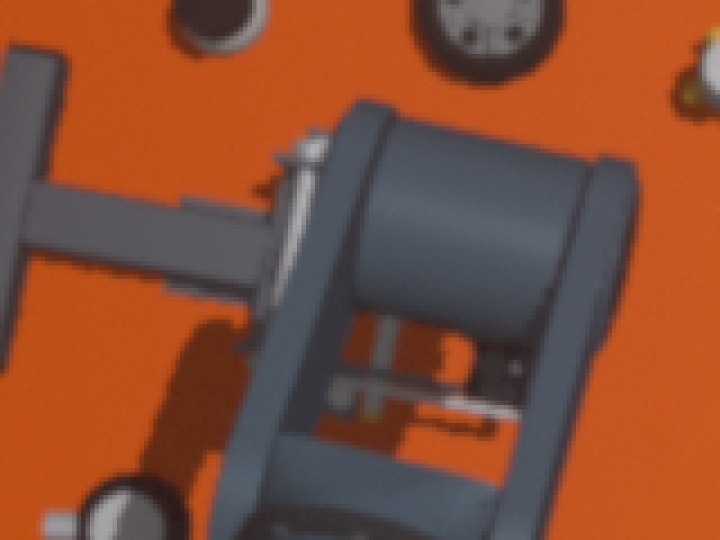

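The bail stayed at 2.15 rad after release, and the far axle end at (375,395) sits in the hook. The neighbouring items are in place and the robot is clear.

```bash
python3 -c "
from station import *
print(sign_off())"
```

```text
the job is handed in; nothing more can be done
None
```

I handed the job in, but the sign-off returned no verdict. I rolled the wheel to both stops and held it there at about 9 N. I then pressed the bail bar down to about 8 N, let go, and it stayed at about 2.15 rad with the hooks behind the axle.

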